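# Lock the thread reel's axle with a spring clip

## Task

Lock the thread reel's axle with the red R-clip: take the clip out of the wooden rack, where its round grip is buried, without disturbing the two clips beside it, stand it down on the grey rest and let go of it. Then take it again by its round grip and push its straight leg through the cross hole in the steel axle from the robot's side, bow on top, until the bow has sprung over the axle and the clip is fully home. Leave the small things on the desk alone.

Things in the scene. Friction and masses are not known exactly. Their poses are not given: they have to be found in the camera images.
- red_clip: Red moulded R-clip, flat, 8 to 9 mm thick in its own y, 51 to 78 g, 116 mm long. Origin on the axis of its straight leg (round, 8 mm thick, rounded tip at x = +70 mm); +x along the leg to the tip, +z from leg to bow. Leg and round grip are level below (z = -4 mm), so it stands upright on a rail. It starts upright in one of the rack's slots, leg level, tip away from the robot.
- clip_grip (a point): Centre of the red clip's round grip, a disc 36 mm across and 9 mm thick at its back end: x = -28, z = +14 mm in the clip's frame.
- clip_legs (a point): Point between the red clip's straight leg and the low point of its bow, where both can be pinched together across their 8 mm thickness: x = +40, z = +6 mm in the clip's frame. Here leg and bow reach from z = -4 to +13.5 mm. Held here the clip's heavier back end sags by up to about 10 mm.
- clip_shoulder (a point): Front of a flange across the red clip's leg, 19 mm wide in y and 8 mm high, x = +9 to +17 mm in the clip's frame (this point is at x = 17): it stops against the axle when the clip is home. Home and let go, the clip may droop at the back by up to 0.15 rad.
- bow (a joint): How far the red clip's springy bow is lifted (rad): 0 relaxed, about 0.13 as its low point rides over the axle, back near 0 (under 0.04) once sprung over. The bow, 8 mm thick, runs forward from the top of the grip above the leg, dips at x = 40 mm (underside z = +5.5 mm) and flares up to x = 56, z = 21 mm. Getting over takes a push of roughly 10 to 20 N along the leg.
- axle_hole (a point): Centre of the cross hole near the free end of the reel's 22 mm steel axle, 60 mm above the desk. x along the hole, away from the robot (the clip goes in along +x), y along the axle towards the spool, z up. Hole 9.4 mm wide, slightly countersunk. With the clip home it lies at about x = +28, y = 0, z = 0 mm in the clip's frame. An upright, 36 mm wide, 78 mm high, starts 29 mm to +y.
- rest: Fixed grey rest; origin on the desk. A level rail 9 mm wide (x = -52 to +70 mm), its top 34 mm above the desk, on a base plate 140 x 60 x 6 mm. Two pairs of cheeks, at x = -8 to +6 and +53 to +65 mm, 11 mm apart, flared to 21 mm at the top, 30 mm over their backs, rise 12 mm above the rail and keep a clip upright.
- clip_rack: Fixed wooden rack; origin on the desk below the middle slot. Three slots 11 mm wide, open at the top, at y = -45, 0, +45 mm; floor 28 mm and walls 62 mm above the desk, walls x = -52 to +7 mm, floor to +20. In each a clip (origin at x = 0, 32 mm above the desk, tip to +x): its round grip is between the walls; leg and bow stick out over a 6 mm base board.
- thread_reel: Fixed reel stand with a spool of red thread on a level axle between two grey uprights; origin on the desk straight below the cross hole, axes as axle_hole. The spool reaches 82 mm above the desk.
- rest_seat (a point): Where the clip's origin lies (axes alike) when the clip stands on the rest with its leg between the cheeks, its round grip free at the -x end and its tip at the +x end: 38 mm above the desk, in the middle of the cheeks' gap.
- blue_clip: Blue clip of the same shape and frame, loose in the rack; leave it there.
- black_clip: Black clip of the same shape and frame, loose in the rack; leave it there.
- wax_block: Loose yellow wax block, 35 x 55 x 18 mm, lying on the desk; origin at its underside.
- bone_folder: Loose bone folder, 20 x 152 x 8 mm, lying on the desk; origin at its underside.
Mind the look-alikes: they are no part of the job. Several things have the shape of the red_clip; the one meant has the colours described above.

How it is judged:
On the way:
1. the red clip stands upright on the rest between its cheeks, let go (horizontal distance between red_clip and rest_seat below 0.02 m and y of red_clip in the frame of rest_seat between -0.006 and 0.006 m and z of red_clip in the frame of rest_seat between -0.004 and 0.004 m and angle between red_clip's own z axis and vertical below 0.3 rad and contact force between the fingers and red_clip below 0.1 N and linear speed of red_clip below 0.02 m/s), for 0.2 s.
At the end, for the whole second after the job is handed in: The red clip is through the axle's cross hole from the robot's side, bow on top (lean under 0.6 rad), the hole 23 to 34 mm ahead of the clip's origin and within 4 mm of its leg axis, aligned within 0.25 rad; the bow is back under 0.06 rad; the clip is at rest and let go (x of axle_hole in the frame of red_clip between 0.023 and 0.034 m and y of axle_hole in the frame of red_clip between -0.004 and 0.004 m and z of axle_hole in the frame of red_clip between -0.004 and 0.004 m and angle between the x axis of red_clip and the x axis of axle_hole, either way round below 0.25 rad and angle between red_clip's own z axis and vertical below 0.6 rad and x of red_clip in the frame of axle_hole below 0 m and value of joint bow below 0.06 rad and linear speed of red_clip below 0.02 m/s and contact force between the fingers and red_clip below 0.1 N); the robot touches nothing.
It fails at once if the blue or the black clip is shifted by more than 10 mm (distance of any of blue_clip, black_clip from where it was at the start of the episode above 0.01 m).
It fails at once if the wax block or the bone folder is shifted by more than 20 mm (distance of any of wax_block, bone_folder from where it was at the start of the episode above 0.02 m).
It also fails if it takes over 58 s, if anything falls off the work surface, if the arm or the gripper's body presses on something with over 40 N, if the wrist force passes 120 N, or if a joint passes its speed limit or range.

## Robot

A 6-joint arm with a two-finger parallel gripper is mounted at the origin on the work surface; the furniture and walls round the work are solid. World frame = base frame: x ahead of the robot, y to its left, z up, the work surface at z = 0. Lengths are in m, angles in rad, forces in N, time in s.
With the tool pointing down it reaches from about 0.3 to 0.775 m from the base axis. Payload 14.6 kg.
Tool frame: the origin (TCP) lies at the very end of the fingers, on their centre line; the grasp point (between the pads) lies 19 mm behind it (grip_point_offset is the distance from the TCP to the grasp point, in m); y points along the fingers, z is the direction in which the jaws open and shut, and the axes are right-handed (so a half turn about y gives the same grasp; the last joint's range is limited). The gripper opens to 85 mm and grips with 20 to 120 N. Pads are 22 mm wide; open, the fingers measure 114 mm over their backs; the gripper's body (76 mm by 85 mm) begins 54 mm behind the grasp point. The pads swing forward as they close: fully open they stand 13 mm farther back than shut.
Start: joints at [1.156, 0.3, 1.521, -0, 1.321, -0.067], TCP at [0.187, 0.517, 0.231] pointing down, gripper open.
Joint ranges: [-3.03, 3.03], [-0.79, 2.21], [0.23, 2.52], [-1.04, 4.18], [0, 3.07], [-2.55, 2.55]. Speed limits (rad/s): [2.22, 2.22, 2.57, 3.14, 3.14, 3.14].

## Interface

Orientations are given as a unit quaternion [x, y, z, w].
In Python, from workcell import sense, capture, camera_info, finish_job, grip_point_offset gives the robot as it stands.
- The arm moves only by the tool jog_arm, never from a script. Its argument "series" is a list of rows, each a list of 3 entries, a list of its own where there are three numbers: the turn, a rotation vector about the tool's x, y, z in rad, then the shift along the tool's x, y, z in mm, then the opening, from -1 (shut) to 1 (fully open). A call has 1 to 12 rows; each row is the pose to reach, as a shift and turn from the pose commanded when the call began, along the tool's axes at that moment; what a row does not reach only later rows make up. A row lasts 1/10 s, in which the tool goes at most 50 mm and 8.59 degrees, less where a joint would pass 70% of its speed; a pose out of reach is approached as far as the arm can. A call with a gripper value outside its range is refused whole. The fingers move at their own pace and stop on an object; "force" is the grip in N (left out, the last holds). Time passes only in rows, so rows that repeat a pose let the fingers close. It gives the time, the measured TCP pose, the force and the opening at its end, in the units of the state.
- sense(): the state, without advancing time (a new reading comes with each control period).
- capture(name): name is "scene" or "top"; returns (picture, depth): 420x560x3 uint8, red, green, blue; 420x560 float32, m along the optical axis (not along the pixel's ray), 0 where there is no reading.
- camera_info(name): a dict with "fovy" (degrees; the focal length in pixels is half the picture's height over the tangent of half this angle, whatever the lens; pixels are square), "cx", "cy" (the principal point, pixels), "rvec" (rotation vector, rad) and "tvec" (3), from world to camera coordinates, as OpenCV has them. Camera axes: x right, y down, z forward; pixel columns grow to the right and rows downward; lengths in m; the calibration is good to about 2 mm. A picture is of the moment at which its call begins. camera_info takes no time and is no camera call.
- finish_job(): hands the job in, once; it reports no verdict.
The state is a dict: "time": time; "joints": joint angles; "qvel": joint speeds; "joint_efforts": joint torques, N m; "position": TCP position; "ee_rot": TCP orientation; "wrist_force": force on the tool from outside, world axes, zero at the start; "ft_torque": the same for the moment, N m; "width": finger opening in m.
Only numpy, scipy, OpenCV 4.12 (cv2) and the standard library are available. Lean on these libraries where they do the work, as an engineer would, in place of code of your own. Each camera call takes 0.05 s, during which the arm holds its last target.

## Working session

There is one attempt and no reset: what is moved stays moved. The work goes in short steps, Python scripts to look and compute and a tool call to move; the robot and the scene stay as the last step left them, time stands still between calls to the robot, and variables do not carry over. Pictures are saved under pics/ and viewed, and the job is handed in when it is done.

Besides the shell and the picture viewer there is one more tool, called by a JSON object that holds its "op" and its "data", one argument or row to a line. jog_arm: Moves the arm, as the interface text tells. Its arguments: {"type":"object","properties":{"series":{"type":"array"},"force":{"type":"number"}},"required":["series"]}

```bash
ls; mkdir -p pics
python3 - <<'E'
from workcell import *
import cv2,numpy as np
print(sense(),grip_point_offset)
for n in("scene","top"):
    p,d=capture(n);print(n,camera_info(n))
    np.savez(f"{n}0.npz",p=p,d=d)
    cv2.imwrite(f"pics/{n}0.png",cv2.resize(p[:,:,::-1],(800,600),interpolation=cv2.INTER_CUBIC))
E
```

```text
pics
{'time': 0.0, 'joints': array([ 1.15634998e+00,  3.00492622e-01,  1.52155764e+00, -3.25169281e-05,
        1.32069880e+00, -6.66088722e-02]), 'qvel': array([-0.00113408, -0.0011371 ,  0.00105595, -0.00096733, -0.00082331,
        0.00097291]), 'joint_efforts': array([ 7.29404837e-04, -5.43507886e+01, -3.61790979e+01, -4.12330257e-05,
        4.02181438e-03,  1.30841011e-05]), 'position': array([0.18740027, 0.51685079, 0.23071942]), 'ee_rot': array([ 0.69683964, -0.12244383,  0.12227067, -0.69604017]), 'wrist_force': array([-0.09184986,  0.45665934, -0.07774503]), 'ft_torque': array([ 0.03969965,  0.02643729, -0.00134448]), 'width': 0.08549800165711327} 0.0187
scene {'fovy': 45.64043385981981, 'cx': 284.1141895090439, 'cy': 206.06810375082813, 'rvec': array([ 2.1850739 , -1.18152621,  0.42657001]), 'tvec': array([-0.336239  ,  0.26078219,  0.9558638 ])}
top {'fovy': 53.35952935973189, 'cx': 276.3166403532552, 'cy': 205.30954165428403, 'rvec': array([ 2.11937621, -2.17899485,  0.1174264 ]), 'tvec': array([-0.1123217 ,  0.42643149,  0.87404803])}
```

View pics/scene0.png

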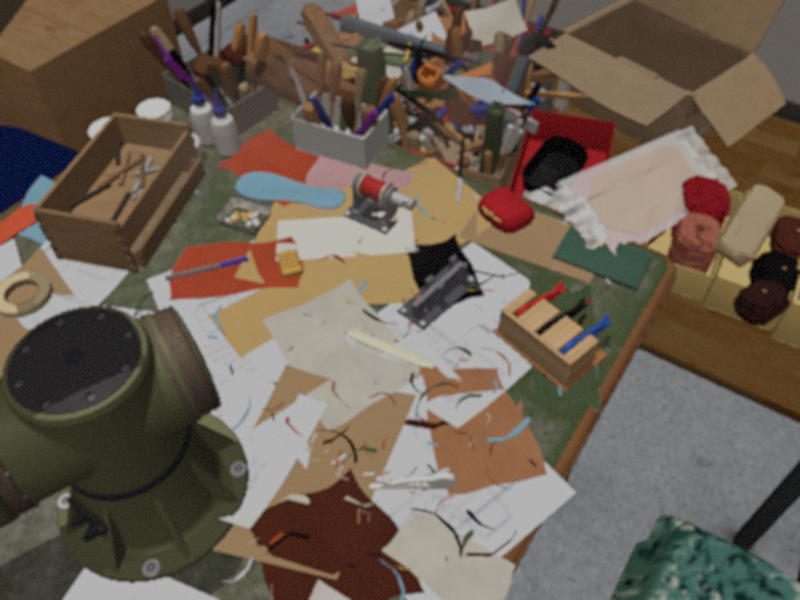

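View pics/top0.png

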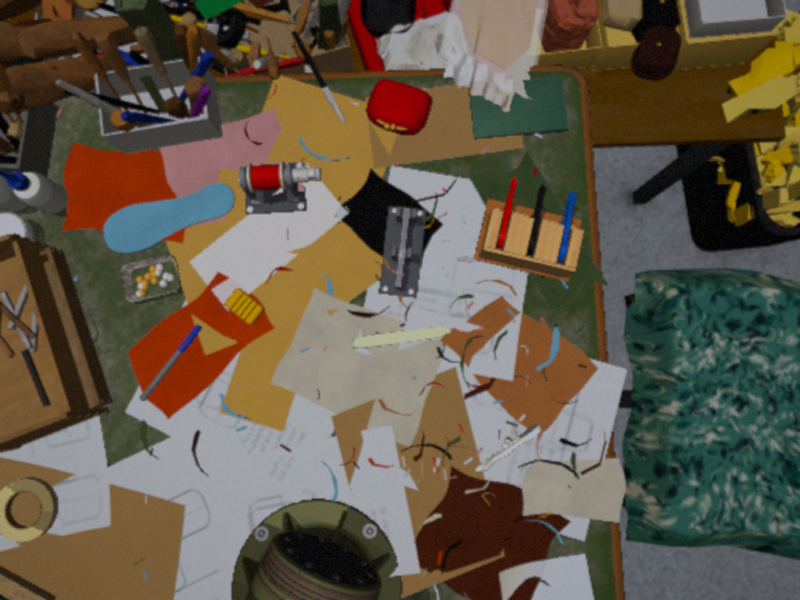

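The scene view shows the red clip leftmost in the rack at (540,298), the rest at (437,290) and the reel at (378,195). In the top view the red clip is at (507,215), the rest at (402,250), the reel at (275,188) with its axle's free end at (318,174), the bone folder at (403,337) and the wax at (244,305). I'll measure next.

```bash
cat > h.py <<'E'
import numpy as np,cv2
from workcell import camera_info
def K(n,s=(420,560)):
    c=camera_info(n);f=s[0]/2/np.tan(np.radians(c['fovy'])/2)
    return np.array([[f,0,c['cx']],[0,f,c['cy']],[0,0,1]]),cv2.Rodrigues(c['rvec'])[0],c['tvec']
def cloud(n,d):
    k,R,t=K(n);v,u=np.mgrid[0:d.shape[0],0:d.shape[1]]
    P=np.stack([(u-k[0,2])/k[0,0]*d,(v-k[1,2])/k[1,1]*d,d],-1)
    W=(P-t)@R; W[d==0]=np.nan
    return W
def proj(n,X):
    k,R,t=K(n);return cv2.projectPoints(np.asarray(X,float).reshape(-1,3),R,t,k,None)[0][:,0]
def load(n,i=0):
    z=np.load(f"{n}{i}.npz");return z['p'],z['d']
E
python3 - <<'E'
from h import *
for n in("scene","top"):
    p,d=load(n);W=cloud(n,d)
    for name,(u,v) in {'scene':dict(rack=(550,345),rest=(437,290),reel=(378,195),folder=(385,348),wax=(290,262)),'top':dict(rack=(525,240),rest=(402,285),reel=(265,178),folder=(403,337),wax=(244,305),desk=(340,420),red=(507,215),axle=(310,173))}[n].items():
        print(n,name,W[int(v*.7),int(u*.7)].round(4))
    boxes={'scene':[(480,260,630,400),(380,230,500,340),(320,150,440,240)],'top':[(460,160,610,290),(360,180,450,310),(220,140,340,230)]}[n]
    for i,(a,b,c,e) in enumerate(boxes):
        a,b,c,e=[int(x*.7) for x in (a,b,c,e)]
        im=p[b:e,a:c,::-1];f=min(790/im.shape[1],590/im.shape[0]);print(n,i,a,b,f)
        cv2.imwrite(f"pics/{n}_c{i}.png",cv2.resize(im,None,fx=f,fy=f,interpolation=cv2.INTER_CUBIC))
E
```

```text
scene rack [ 0.4615 -0.3493  0.0598]
scene rest [ 0.4764 -0.146   0.0373]
scene reel [0.5837 0.0404 0.0686]
scene folder [ 0.3564 -0.1284  0.0084]
scene wax [0.4104 0.1005 0.0193]
scene 0 336 182 6.020408163265306
scene 1 266 161 7.7631578947368425
scene 2 224 105 9.365079365079366
top rack [ 0.4912 -0.3152  0.0628]
top rest [ 0.4394 -0.1345  0.0059]
top reel [0.5936 0.0615 0.0758]
top folder [ 0.36   -0.1345  0.007 ]
top wax [0.4142 0.1083 0.016 ]
top desk [ 0.2368 -0.0351  0.0128]
top red [ 0.5317 -0.2911  0.0575]
top axle [ 0.5993 -0.005   0.0717]
top 0 322 112 6.483516483516484
top 1 251 125 6.413043478260869
top 2 154 98 9.365079365079366
```

View pics/top_c0.png

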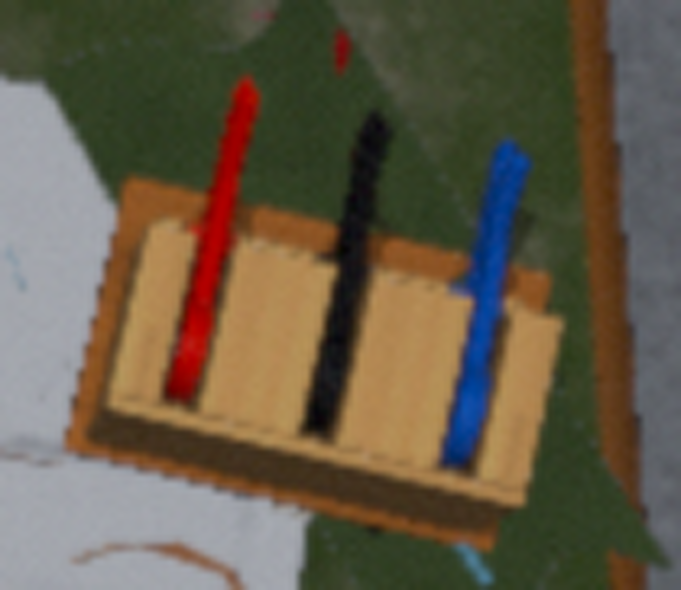

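View pics/top_c1.png

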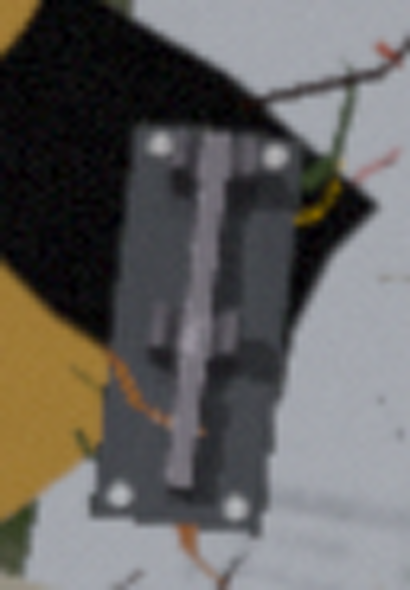

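View pics/top_c2.png

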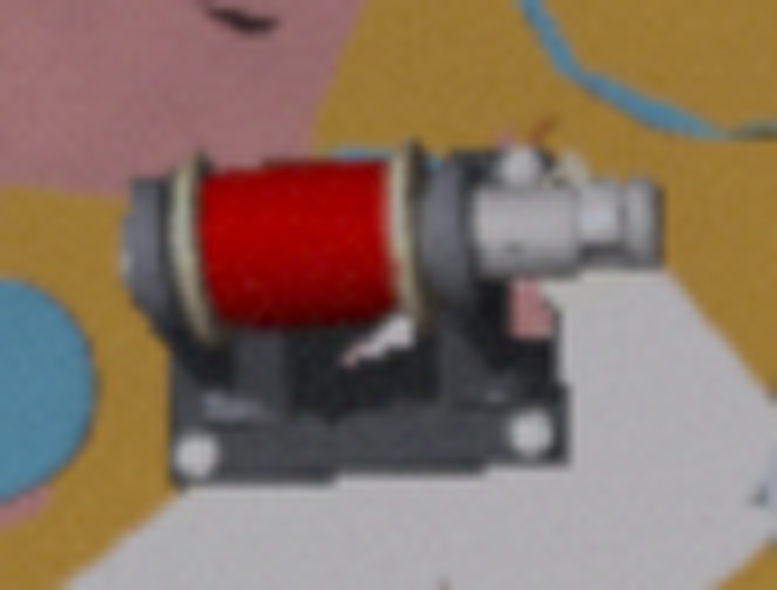

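View pics/scene_c0.png

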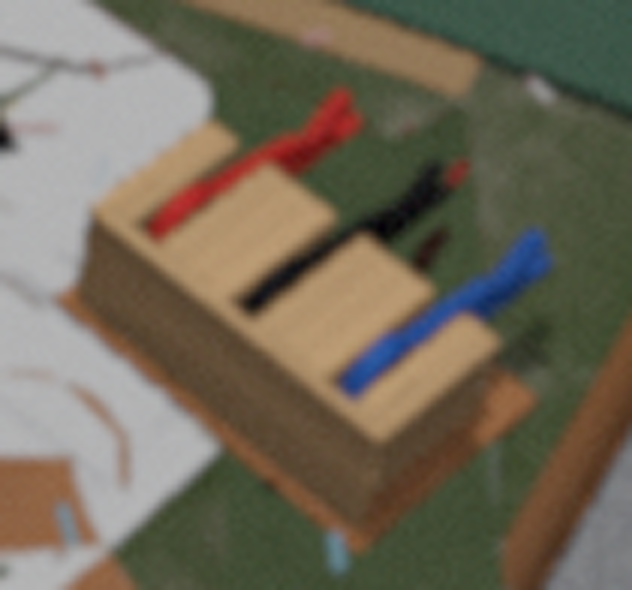

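View pics/scene_c1.png

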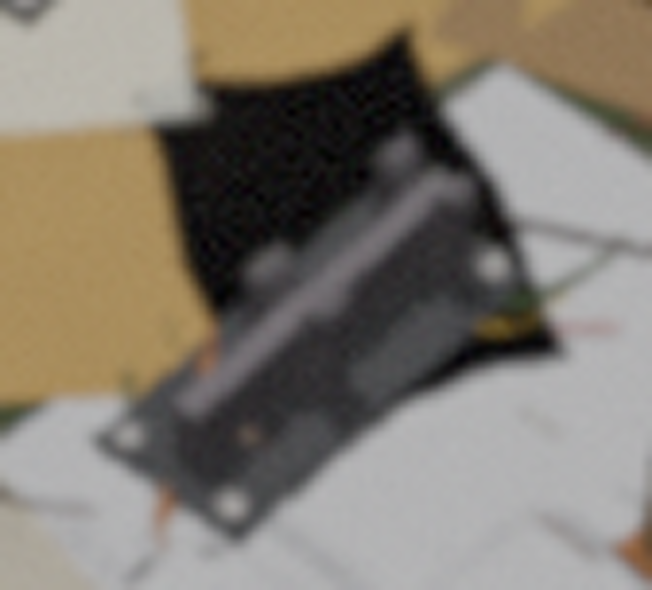

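View pics/scene_c2.png

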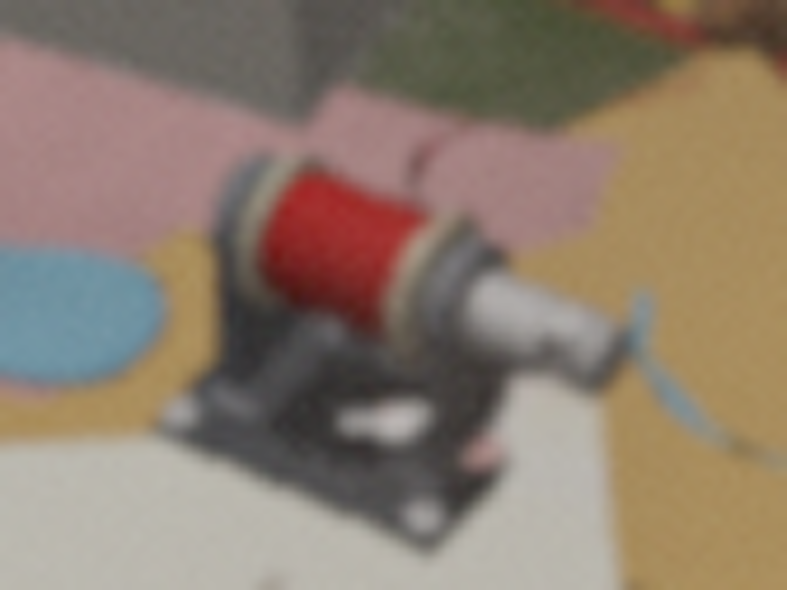

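```bash
cat > fit.py <<'E'
from h import *
from scipy.optimize import least_squares
def sdf(P,boxes):
    out=[]
    for b in boxes:
        if b[0]=='cyl': # axis y: ('cyl',xc,zc,r,y0,y1)
            _,xc,zc,r,y0,y1=b
            a=np.hypot(P[:,0]-xc,P[:,2]-zc)-r; c=np.abs(P[:,1]-(y0+y1)/2)-(y1-y0)/2
            q=np.stack([a,c],1)
        else:
            lo=np.array(b[0::2]);hi=np.array(b[1::2]);q=np.abs(P-(lo+hi)/2)-(hi-lo)/2
        out.append(np.linalg.norm(np.maximum(q,0),axis=1)+np.minimum(q.max(1),0))
    return np.min(out,0)
def local(P,p):
    c,s=np.cos(p[2]),np.sin(p[2]);Q=P-np.r_[p[0],p[1],p[3] if len(p)>3 else 0]
    return np.c_[c*Q[:,0]+s*Q[:,1],-s*Q[:,0]+c*Q[:,1],Q[:,2]]
def fit(P,boxes,p0,n=4):
    P=P.copy()
    for lim in (15,8,5,4)[:n]:
        m=np.abs(sdf(local(P,p0)*1e3,boxes))<lim
        r=least_squares(lambda p:sdf(local(P[m],p)*1e3,boxes),p0,loss='soft_l1',f_scale=1.0,x_scale=[1e-3,1e-3,1e-2,1e-3][:len(p0)])
        p0=r.x
    return p0,np.sqrt(np.mean(r.fun**2)),m.sum()
REST=[(-70,70,-30,30,0,6),(-52,70,-4.5,4.5,0,34)]+[(a,b,s*10.2-4.8,s*10.2+4.8,6,46) for a,b in((-8,6),(53,65)) for s in(1,-1)]
REEL=[('cyl',0,60,11,-14,30),(-18,18,29,33,0,60),('cyl',0,60,18,29,33)]
RACK=[(-52,7,a,b,0,62) for a,b in((-62,-50.5),(-39.5,-5.5),(5.5,39.5),(50.5,62))]
E
python3 - <<'E'
from fit import *
for n in("scene","top"):
    p,d=load(n);W=cloud(n,d)
    P=W[np.isfinite(W[...,0])]
    m=(np.abs(P[:,0]-.24)<.1)&(np.abs(P[:,1]+.0)<.12)
    print(n,'desk z',np.percentile(P[m,2],[5,25,50,75,95]).round(4))
    for nm,c,r,B,zmin,yaw in(('rest',(.476,-.14),.11,REST,.003,-.1),('rack',(.50,-.34),.12,RACK,.05,-.2)):
        Q=P[(np.hypot(P[:,0]-c[0],P[:,1]-c[1])<r)&(P[:,2]>zmin)&(P[:,2]<.09)]
        print(nm,[np.round(x,4) for x in fit(Q,B,np.array([*c,yaw,0.]))],len(Q))
    Q=P[(np.abs(P[:,0]-.6)<.03)&(np.abs(P[:,1]-.005)<.035)&(P[:,2]>.045)]
    print('axle pts',len(Q));np.save(f'axle_{n}.npy',Q)
E
```

```text
scene desk z [0.0013 0.0029 0.0042 0.0055 0.008 ]
rest [array([ 4.842e-01, -1.395e-01, -1.365e-01, -1.000e-04]), np.float64(1.4765), np.int64(1375)] 3925
rack [array([ 5.109e-01, -3.418e-01, -2.720e-01, -1.000e-04]), np.float64(1.7445), np.int64(1503)] 1844
axle pts 312
top desk z [0.0021 0.0038 0.005  0.0063 0.0086]
rest [array([ 4.833e-01, -1.364e-01, -1.284e-01,  4.000e-04]), np.float64(1.6166), np.int64(1878)] 6165
rack [array([ 5.117e-01, -3.357e-01, -2.761e-01,  3.000e-04]), np.float64(1.6476), np.int64(1748)] 2158
axle pts 371
```

Run:
```python
from fit import *
ims=[]
for n in("scene","top"):
    p,d=load(n)
    u,v=proj(n,[[.6,.005,.06]])[0];print(n,u,v)
    k,R,t=K(n);print('cam',(-R.T@t).round(3))
    u,v=int(u),int(v)
    im=p[v-16:v+16,u-22:u+22,::-1];ims.append(cv2.resize(im,None,fx=9,fy=9,interpolation=cv2.INTER_LANCZOS4))
    g=im.astype(float).mean(2)
    Q=np.load(f'axle_{n}.npy')
    # fit cylinder r=11: params yc-> axis point (x0,z0) slope in y
    Q=Q[(Q[:,1]<.03)]
    def f(p): 
        dirv=np.array([p[2],1,p[3]]);dirv/=np.linalg.norm(dirv);D=Q-[p[0],.005,p[1]];D=D-np.outer(D@dirv,dirv);return (np.linalg.norm(D,axis=1)-.011)*1e3
    r=least_squares(f,[.6,.06,0,0],loss='soft_l1',f_scale=1,x_scale=[1e-3,1e-3,1e-2,1e-2]);print(n,r.x.round(4),np.sqrt(np.mean(r.fun**2)),np.percentile(Q[:,1],[1,3,97,99]).round(4))
cv2.imwrite('pics/ax.png',np.hstack(ims))
```

```text
scene 279.64509869968464 140.119086221309
cam [-0.164 -0.518  0.894]
scene [ 0.6005  0.0612 -0.2212  0.0663] 3.6449270094350377 [-0.0229 -0.0224  0.0285  0.0299]
top 213.19689777636268 122.63357175330606
cam [ 0.311 -0.137  0.918]
top [ 0.6006  0.0611 -0.1455  0.123 ] 3.37510798627743 [-0.0185 -0.0178  0.0287  0.0296]
```

View pics/ax.png

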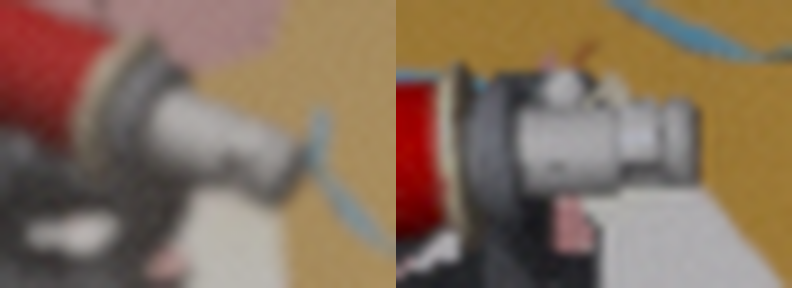

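Run:
```python
from fit import *
def ray(n,u,v,z):
    k,R,t=K(n);C=-R.T@t;d=R.T@np.linalg.solve(k,[u,v,1]);return C+d*(z-C[2])/d[2]
print('top neck @60',ray('top',217.8,121.6,.060).round(4),' scene hole spot @60',ray('scene',282.1,141.1,.06).round(4))
for n in("scene","top"):
    p,d=load(n);W=cloud(n,d)
    P=W.reshape(-1,3);C=p.reshape(-1,3).astype(int)
    red=(C[:,0]>120)&(C[:,1]<50)&(np.hypot(P[:,0]-.59,P[:,1]-.05)<.05)&(P[:,2]>.03)
    Rd=P[red]; A=P[(np.abs(P[:,0]-.6)<.03)&(P[:,1]>-.015)&(P[:,1]<.012)&(P[:,2]>.05)&(P[:,2]<.08)]
    def f(q):
        dv=np.array([q[2],1,0]);dv/=np.linalg.norm(dv);o=[]
        for S,r in((Rd,q[3]),(A,.011)):
            D=S-[q[0],0,q[1]];D=D-np.outer(D@dv,dv);o.append((np.linalg.norm(D,axis=1)-r)*1e3)
        return np.concatenate(o)
    r=least_squares(f,[.6,.06,0,.018],loss='soft_l1',f_scale=1,x_scale=[1e-3,1e-3,1e-2,1e-3])
    print(n,len(Rd),len(A),r.x.round(4),np.median(np.abs(r.fun)))
    # desk reel base plate etc bounds: silver points
    U=P[(P[:,2]>.04)&(np.abs(P[:,0]-.6)<.03)&(P[:,1]<.1)&(P[:,1]>-.06)]
    h,e=np.histogram(U[:,1],np.arange(-.04,.1,.004));print(dict(zip((e[:-1]*1e3).round().astype(int).tolist(),h.tolist())))
```

```text
top neck @60 [ 0.602  -0.0048  0.06  ]  scene hole spot @60 [ 0.6003 -0.0021  0.06  ]
scene 91 90 [ 0.6024  0.0604 -0.0603  0.0173] 1.4135219750518977
{-40: 0, -36: 0, -32: 0, -28: 0, -24: 28, -20: 12, -16: 12, -12: 13, -8: 15, -4: 12, 0: 14, 4: 12, 8: 15, 12: 11, 16: 40, 20: 41, 24: 13, 28: 35, 32: 33, 36: 17, 40: 26, 44: 22, 48: 20, 52: 21, 56: 22, 60: 26, 64: 22, 68: 17, 72: 19, 76: 33, 80: 23, 84: 19, 88: 30, 92: 12}
top 245 122 [ 0.6015  0.0602 -0.035   0.0181] 0.8619092041616782
{-40: 0, -36: 0, -32: 0, -28: 0, -24: 0, -20: 19, -16: 18, -12: 17, -8: 20, -4: 16, 0: 20, 4: 20, 8: 17, 12: 20, 16: 18, 20: 50, 24: 38, 28: 19, 32: 57, 36: 26, 40: 34, 44: 41, 48: 32, 52: 35, 56: 32, 60: 38, 64: 33, 68: 34, 72: 32, 76: 32, 80: 47, 84: 25, 88: 41, 92: 36}
```

Run:
```python
from fit import *
from scipy.spatial.transform import Rotation as Ro
from workcell import sense
s=sense();print(Ro.from_quat(s['ee_rot']).as_matrix().round(3))
for n in("scene","top"):
    p,d=load(n);W=cloud(n,d);P=W.reshape(-1,3);C=p.reshape(-1,3).astype(int)
    near=(np.hypot(P[:,0]-.52,P[:,1]+.33)<.15)&(P[:,2]>.02)
    masks={'red':(C[:,0]>110)&(C[:,1]<60)&(C[:,2]<70),'blue':(C[:,2]>110)&(C[:,0]<70),'black':(C.max(1)<45)}
    for c,m in masks.items():
        Q=P[near&m]
        Q=Q[Q[:,2]>.03]
        mu=np.median(Q[:,:2],0);
        for _ in range(3):
            _,_,V=np.linalg.svd(Q[:,:2]-Q[:,:2].mean(0));a=V[0]*np.sign(V[0][0]);mu=Q[:,:2].mean(0)
            l=(Q[:,:2]-mu)@[-a[1],a[0]];Q=Q[np.abs(l-np.median(l))<.008]
        t=(Q[:,:2]-mu)@a
        print(n,c,len(Q),'mid',mu.round(4),'yaw',np.arctan2(a[1],a[0]).round(3),'t',np.percentile(t,[1,99]).round(4),'tip',(mu+a*np.percentile(t,99)).round(4),'z',np.percentile(Q[:,2],[2,50,98]).round(4))
    # overlay
```

```text
[[ 0.94  -0.     0.341]
 [-0.341 -0.001  0.94 ]
 [-0.    -1.    -0.001]]
scene red 111 mid [ 0.5424 -0.2989] yaw -0.305 t [-0.0567  0.0529] tip [ 0.5929 -0.3149] z [0.0336 0.0529 0.0656]
scene blue 124 mid [ 0.5146 -0.3844] yaw -0.284 t [-0.0524  0.0539] tip [ 0.5663 -0.3995] z [0.0346 0.054  0.0649]
scene black 103 mid [ 0.537  -0.3446] yaw -0.296 t [-0.0619  0.0393] tip [ 0.5745 -0.3561] z [0.0343 0.0512 0.0647]
top red 203 mid [ 0.5351 -0.293 ] yaw -0.273 t [-0.05    0.0605] tip [ 0.5933 -0.3093] z [0.0335 0.0552 0.0648]
top blue 180 mid [ 0.5146 -0.3805] yaw -0.259 t [-0.0519  0.0559] tip [ 0.5686 -0.3948] z [0.0335 0.0554 0.065 ]
top black 204 mid [ 0.5272 -0.3373] yaw -0.26 t [-0.0549  0.0561] tip [ 0.5814 -0.3517] z [0.0317 0.0543 0.0652]
```

```bash
cat > plan.py <<'E'
import sys,numpy as np
from scipy.spatial.transform import Rotation as Ro
from workcell import sense
def plan(x,y,z,yaw):
    s=sense();R=Ro.from_quat(s['ee_rot']);c,q=np.cos(yaw),np.sin(yaw)
    T=Ro.from_matrix(np.array([[c,0,-q],[q,0,c],[0,-1,0]]))
    tv=(R.inv()*T).as_rotvec();sh=R.inv().apply(np.array([x,y,z])-s['position'])*1e3
    print('t',round(s['time'],2),'turn',tv.round(4).tolist(),'shift',sh.round(2).tolist(),'wf',s['wrist_force'].round(1),'w',round(s['width'],4))
if __name__=='__main__': plan(*map(float,sys.argv[1:5]))
E
python3 plan.py .5596 -.3036 .16 -.275
```

```text
t 0.1 turn [0.0011, -0.0728, -0.0001] shift [629.58, 71.4, -644.42] wf [-0.3 -0.1 -0.8] w 0.0855
```

{"op": "jog_arm", "data": {
  "series": [
    [[0,-0.073,0],[630,0,-644],-0.3],
    [[0,-0.073,0],[630,0,-644],-0.3],
    [[0,-0.073,0],[630,0,-644],-0.3],
    [[0,-0.073,0],[630,0,-644],-0.3],
    [[0,-0.073,0],[630,0,-644],-0.3],
    [[0,-0.073,0],[630,0,-644],-0.3],
    [[0,-0.073,0],[630,0,-644],-0.3],
    [[0,-0.073,0],[630,0,-644],-0.3],
    [[0,-0.073,0],[630,0,-644],-0.3],
    [[0,-0.073,0],[630,0,-644],-0.3],
    [[0,-0.073,0],[630,0,-644],-0.3],
    [[0,-0.073,0],[630,0,-644],-0.3]
  ],
  "force": 80
}}

```text
time: 1.3
position: [0.436, -0.0314, 0.2313]
ee_rot: [-0.7, 0.097, -0.097, 0.7]
wrist_force: [1.6, 1.2, 0.4]
width: 0.03
```

```bash
python3 plan.py .5596 -.3036 .13 -.275
```

```text
t 1.3 turn [-0.0001, -0.0001, 0.0002] shift [192.85, 101.31, -228.45] wf [1.6 1.2 0.4] w 0.03
```

{"op": "jog_arm", "data": {
  "series": [
    [[0,0,0],[193,40,-228],-0.3],
    [[0,0,0],[193,60,-228],-0.3],
    [[0,0,0],[193,80,-228],-0.3],
    [[0,0,0],[193,101,-228],-0.3],
    [[0,0,0],[193,101,-228],-0.3],
    [[0,0,0],[193,101,-228],-0.3],
    [[0,0,0],[193,101,-228],-0.3],
    [[0,0,0],[193,101,-228],-0.3],
    [[0,0,0],[193,101,-228],-0.3]
  ]
}}

```text
time: 2.2
position: [0.5594, -0.3006, 0.1299]
ee_rot: [-0.7, 0.097, -0.097, 0.701]
wrist_force: [-0.0, 0.7, 1.0]
width: 0.0298
```

```bash
python3 plan.py .5596 -.3036 .13 -.275
cat > snap.py <<'E'
import sys
from h import *
from workcell import capture
i=sys.argv[1]; X=np.array(eval(sys.argv[2]));hw=int(sys.argv[3]) if len(sys.argv)>3 else 40
ims=[]
for n in sys.argv[4].split(',') if len(sys.argv)>4 else ("scene","top"):
    p,d=capture(n);np.savez(f"{n}{i}.npz",p=p,d=d)
    u,v=proj(n,X)[0].round().astype(int);u0,v0=max(u-hw,0),max(v-hw,0)
    im=p[v0:v+hw,u0:u+hw,::-1];f=398/(2*hw);print(n,'crop origin',u0,v0,'scale',f)
    ims.append(cv2.resize(im,(int(im.shape[1]*f),398) if im.shape[0]==2*hw else None,fx=f,fy=f,interpolation=cv2.INTER_CUBIC))
h=min(x.shape[0] for x in ims)
cv2.imwrite(f'pics/s{i}.png',np.hstack([x[:h] for x in ims]))
E
python3 snap.py 1 "[.55,-.3,.06]" 60
```

```text
t 2.2 turn [-0.0004, 0.0, -0.0009] shift [1.03, -0.11, -2.8] wf [-0.   0.7  1. ] w 0.0298
scene crop origin 322 144 scale 3.316666666666667
top crop origin 298 81 scale 3.316666666666667
```

View pics/s1.png

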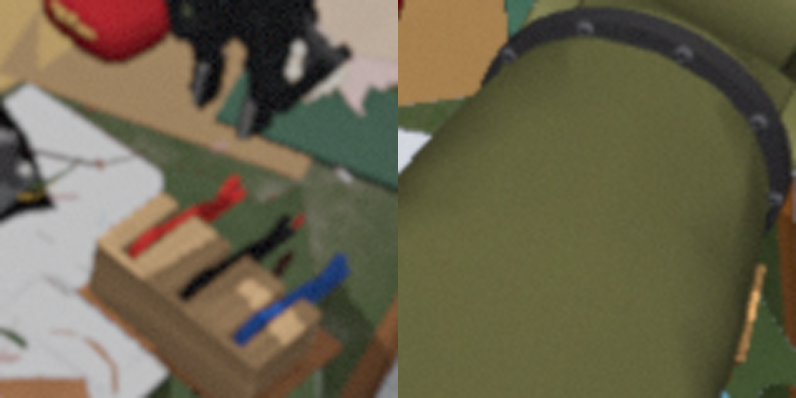

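The scene view (left) shows the fingertips at crop (203,98) and (250,130), above the rack. The arm hides the top view, so I'll calibrate the scene camera on the fingertips.

Run:
```python
from h import *
from scipy.spatial.transform import Rotation as Ro
from workcell import sense
s=sense();R=Ro.from_quat(s['ee_rot']).as_matrix();T=s['position']
p,d=load('scene',1);W=cloud('scene',d)
P=W.reshape(-1,3);Q=P[(np.linalg.norm(P-T,axis=1)<.06)]
L=(Q-T)@R*1e3
print(len(Q),np.percentile(L,[0,2,10,50,90,98,100],axis=0).round(1))
for lo,hi in((-8,-4),(-12,-8),(-16,-12),(-20,-16),(-30,-20),(-4,2)):
  m=(L[:,1]>lo)&(L[:,1]<hi);print(lo,m.sum(),'x',np.percentile(L[m,0],[5,50,95]).round(1) if m.any() else '', 'z', np.sort(L[m,2]).round(0)[::max(1,m.sum()//14)])
im=p[144:264,322:442]
g=cv2.resize(im[15:50,45:95,::-1],None,fx=16,fy=16,interpolation=cv2.INTER_NEAREST);g=np.clip(g.astype(float)*1.8,0,255)
for X in [T,T+R[:,2]*.015,T-R[:,2]*.015,T+R[:,2]*.0295,T-R[:,2]*.0295]:
    u,v=proj('scene',X)[0];cv2.circle(g,(int((u-322-45+.5)*16),int((v-144-15+.5)*16)),4,(0,255,0),-1)
cv2.imwrite('pics/tip1.png',g)
```

```text
365 [[-14.4 -57.2 -37.3]
 [-12.3 -53.3 -31.5]
 [-11.3 -50.3 -30. ]
 [ -6.6 -29.8  12.1]
 [  6.3  -8.7  21.6]
 [ 10.5  -2.   30.6]
 [ 11.6   2.4  36.2]]
-8 20 x [-12.1  -8.1   5.7] z [-25. -24. -23. -20. -19. -17.  11.  11.  12.  12.  12.  12.  13.  14.
  14.  15.  17.  19.  24.  26.]
-12 26 x [-10.   -6.4   7.4] z [-31. -30. -30. -28. -27. -26. -26. -24. -24. -23. -19.  11.  12.  12.
  13.  13.  13.  13.  13.  13.  14.  17.  20.  22.  24.  27.]
-16 27 x [-11.1  -5.2   7.2] z [-32. -31. -31. -31. -31. -30. -30. -30. -30. -29. -27. -24. -24. -22.
 -21. -20.  11.  12.  12.  13.  13.  13.  13.  13.  14.  17.  26.]
-20 27 x [-10.7  -6.5   6.3] z [-30. -30. -30. -30. -28. -27. -25. -24. -23. -21. -20. -19. -17.  12.
  12.  12.  12.  13.  13.  14.  14.  15.  15.  18.  19.  23.  25.]
-30 73 x [-11.1  -6.5   6.9] z [-32. -31. -30. -28. -25. -23. -20.  11.  12.  12.  12.  13.  16.  20.
  25.]
-4 12 x [-9.1 -4.5  7.4] z [-24. -23. -20. -18.  12.  12.  13.  13.  13.  13.  13.  14.][ WARN:0@0.545] global loadsave.cpp:1063 imwrite_ Unsupported depth image for selected encoder is fallbacked to CV_8U.
```

View pics/tip1.png

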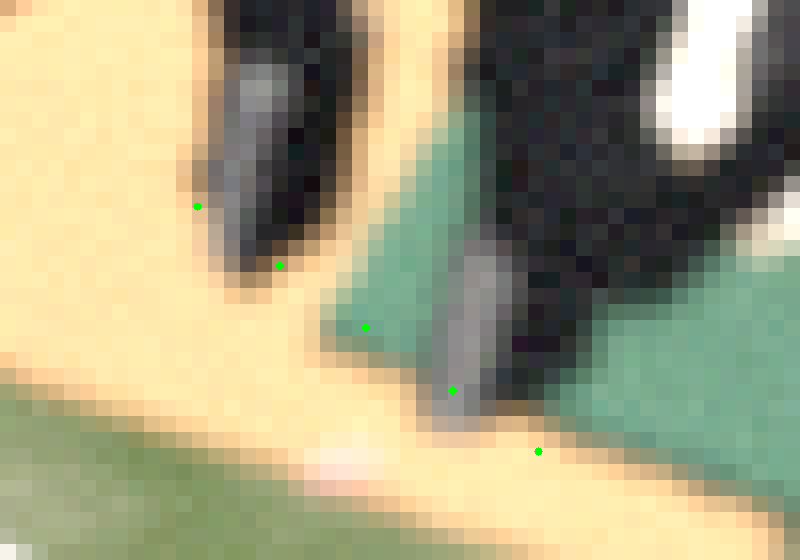

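{"op": "jog_arm", "data": {
  "series": [
    [[0,0,0],[1,20,-3],-0.3],
    [[0,0,0],[1,45,-3],-0.3],
    [[0,0,0],[1,70,-3],-0.3],
    [[0,0,0],[1,85,-3],-0.3],
    [[0,0,0],[1,100,-3],-0.3],
    [[0,0,0],[1,100,-3],-0.3]
  ]
}}

```text
time: 2.9
position: [0.5593, -0.3035, 0.0289]
ee_rot: [-0.7, 0.097, -0.096, 0.701]
wrist_force: [0.4, 0.4, 0.1]
width: 0.0304
```

```bash
python3 plan.py .5596 -.3036 .03 -.275; python3 snap.py 2 "[.56,-.3,.04]" 30 scene
```

```text
t 2.9 turn [-0.0005, 0.0007, -0.0021] shift [0.37, -1.07, -0.03] wf [0.4 0.4 0.1] w 0.0304
scene crop origin 353 177 scale 6.633333333333334
```

View pics/s2.png

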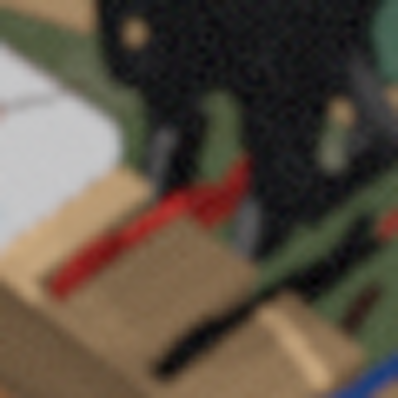

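Run:
```python
from h import *
from scipy.spatial.transform import Rotation as Ro
from workcell import sense
s=sense();R=Ro.from_quat(s['ee_rot']).as_matrix();T=s['position']
p,d=load('scene',2);W=cloud('scene',d)
P=W.reshape(-1,3);C=p.reshape(-1,3).astype(int);L=(P-T)@R*1e3
near=np.linalg.norm(P-T,axis=1)<.11
red=near&(C[:,0]>90)&(C[:,1]<50)
q=L[red]
for a in range(-80,40,8):
    m=(q[:,0]>=a)&(q[:,0]<a+8)
    if m.any(): print(a,m.sum(),'up',(-q[m,1]).min().round(1),(-q[m,1]).max().round(1),'z',np.median(q[m,2]).round(1),q[m,2].min().round(1),q[m,2].max().round(1))
f=near&(C.max(1)<90)&(np.abs(L[:,0])<12)&(L[:,1]<-15)&(L[:,1]>-60)&(L[:,2]>5)&(L[:,2]<20)
print('finger inner',np.percentile(L[f,2],[5,25,50,75]).round(1))
```

```text
-80 4 up 25.7 29.6 z 1.3 -0.2 1.6
-72 14 up 25.8 33.7 z 0.1 -3.7 5.0
-64 8 up 30.7 33.2 z -0.4 -3.9 2.7
-56 6 up 29.5 33.6 z -0.5 -2.5 1.5
-48 5 up 20.9 27.8 z 2.0 -0.6 7.3
-40 3 up 24.3 28.1 z 0.8 0.7 1.5
-32 2 up 25.6 26.5 z 0.5 0.4 0.5
-24 4 up 21.3 27.7 z -0.2 -1.8 2.0
-16 14 up 7.2 23.2 z -0.1 -4.5 13.7
-8 15 up 0.6 22.1 z -0.7 -4.6 14.7
0 14 up 4.3 18.6 z -1.9 -3.9 0.8
8 7 up 0.2 19.4 z -1.2 -2.7 13.7
finger inner [12.1 13.3 14.3 15.9]
```

The view shows the red clip at crop (215,195), between the fingers at (160,160) and (248,225). It lies about 1 mm to the +z side of the tool, so I'll shift and close.

{"op": "jog_arm", "data": {
  "series": [
    [[0,0,0],[0,-1,1],-0.3],
    [[0,0,0],[0,-1,1],-1],
    [[0,0,0],[0,-1,1],-1],
    [[0,0,0],[0,-1,1],-1],
    [[0,0,0],[0,-1,1],-1],
    [[0,0,0],[0,-1,1],-1]
  ],
  "force": 80
}}

```text
time: 3.55
position: [0.5605, -0.3034, 0.0324]
ee_rot: [0.701, -0.096, 0.097, -0.7]
wrist_force: [-0.9, 2.1, 5.6]
width: 0.0056
```

```bash
python3 plan.py .5596 -.3036 .13 -.275
```

```text
t 3.55 turn [0.0004, 0.0002, 0.0015] shift [-0.66, -97.57, -0.49] wf [-0.9  2.1  5.6] w 0.0056
```

```bash
python3 -c "
from workcell import sense
s=sense();print(s)"; python3 snap.py 3 "[.56,-.3,.04]" 30 scene
```

```text
{'time': 3.55, 'joints': array([-5.53599127e-01,  7.04237413e-01,  1.41234953e+00,  8.29161501e-05,
        1.02345268e+00, -1.84963399e+00]), 'qvel': array([ 0.00187331, -0.00111999, -0.00048367,  0.000904  ,  0.00096604,
       -0.00155935]), 'joint_efforts': array([-4.98325154e-01, -6.70441961e+01, -2.93698955e+01, -1.41252656e-01,
       -4.01069848e-01, -1.92819658e-02]), 'position': array([ 0.56049942, -0.30337996,  0.03243296]), 'ee_rot': array([ 0.70064128, -0.0963403 ,  0.09736496, -0.7002431 ]), 'wrist_force': array([-0.9332014 ,  2.08166775,  5.56514456]), 'ft_torque': array([ 0.19391595,  0.20318561, -0.04860839]), 'width': 0.005555688179941341}
scene crop origin 353 177 scale 6.633333333333334
```

View pics/s3.png

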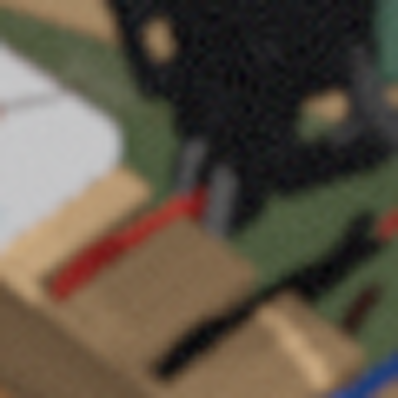

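{"op": "jog_arm", "data": {
  "series": [
    [[0,0,0],[0,-5,0],-1],
    [[0,0,0],[0,-12,0],-1],
    [[0,0,0],[0,-25,0],-1],
    [[0,0,0],[0,-40,0],-1],
    [[0,0,0],[0,-60,0],-1],
    [[0,0,0],[0,-80,0],-1],
    [[0,0,0],[0,-100,0],-1],
    [[0,0,0],[0,-100,0],-1]
  ]
}}

```text
time: 4.4
position: [0.5612, -0.3039, 0.1355]
ee_rot: [0.701, -0.095, 0.099, -0.7]
wrist_force: [0.9, 0.1, -0.4]
width: 0.0049
```

```bash
python3 plan.py .5596 -.3036 .13 -.275;python3 snap.py 4 "[.56,-.3,.12]" 40 scene
```

```text
t 4.4 turn [0.0016, 0.0002, 0.0056] shift [-1.6, 5.46, -0.16] wf [ 0.9  0.1 -0.4] w 0.0049
scene crop origin 349 142 scale 4.975
```

View pics/s4.png

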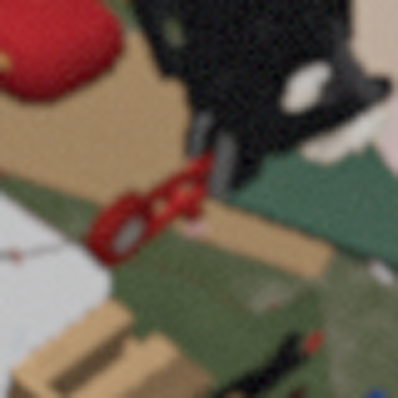

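```bash
cat > clipm.py <<'E'
import sys
from h import *
from scipy.spatial.transform import Rotation as Ro
from workcell import sense
i,cam=sys.argv[1],sys.argv[2]
s=sense();R=Ro.from_quat(s['ee_rot']).as_matrix();T=s['position']
p,d=load(cam,i);W=cloud(cam,d);P=W.reshape(-1,3);C=p.reshape(-1,3).astype(int);L=(P-T)@R*1e3
red=(np.linalg.norm(P-T,axis=1)<.12)&(C[:,0]>80)&(C[:,1]<60)&(C[:,2]<70)&(C[:,0]>2*C[:,1])
q=L[red]
print('n',len(q),'x range',np.percentile(q[:,0],[1,99]).round(1))
for a in range(-96,48,8):
    m=(q[:,0]>=a)&(q[:,0]<a+8)
    if m.any(): print(a,m.sum(),'up',(-q[m,1]).min().round(1),np.median(-q[m,1]).round(1),(-q[m,1]).max().round(1),'z',np.median(q[m,2]).round(1),q[m,2].min().round(1),q[m,2].max().round(1))
E
python3 clipm.py 4 scene
```

```text
n 185 x range [-78.4  -7.1]
-80 34 up 12.9 23.8 33.0 z -3.4 -7.4 2.7
-72 23 up 6.1 30.1 34.7 z -4.4 -6.5 1.7
-64 16 up 28.5 32.3 35.2 z -3.8 -7.0 3.5
-56 18 up 9.6 25.4 33.4 z -6.2 -7.4 -2.1
-48 12 up 3.8 22.0 27.3 z -5.2 -8.7 -2.2
-40 13 up 5.0 23.8 27.9 z -3.4 -6.2 -1.6
-32 17 up 3.3 6.2 25.5 z -2.9 -11.1 0.6
-24 30 up 2.5 6.2 25.3 z -4.0 -11.1 3.3
-16 18 up 4.1 19.4 23.9 z -2.5 -5.9 2.9
-8 4 up 3.2 6.2 20.2 z 0.2 -2.5 0.8
```

{"op": "jog_arm", "data": {
  "series": [
    [[0,0,0],[0,0,0],-1],
    [[0,0,0],[0,0,0],-1],
    [[0,0,0],[0,0,0],-1]
  ]
}}

```text
time: 4.75
position: [0.5598, -0.303, 0.1304]
ee_rot: [-0.7, 0.097, -0.096, 0.701]
wrist_force: [0.2, 0.1, 0.1]
width: 0.0056
```

```bash
python3 plan.py .5596 -.3036 .13 -.275
```

```text
t 4.75 turn [-0.0004, 0.0002, -0.0014] shift [-0.0, 0.4, -0.61] wf [0.2 0.1 0.1] w 0.0056
```

```bash
python3 snap.py 5 "[.56,-.3,.12]" 40 scene; python3 clipm.py 5 scene; python3 -c "
from workcell import sense
print(sense()['position'])"
```

```text
scene crop origin 349 142 scale 4.975
n 183 x range [-78.4  -6.6]
-80 31 up 12.1 21.4 32.9 z -3.6 -8.3 2.1
-72 25 up 4.7 27.8 33.4 z -2.7 -6.3 2.3
-64 16 up 24.9 28.8 31.1 z -4.2 -7.2 0.6
-56 18 up 6.4 22.4 29.8 z -5.8 -7.8 -0.7
-48 14 up -0.2 19.7 26.2 z -5.3 -6.4 -1.5
-40 16 up 1.9 21.0 26.1 z -3.2 -8.1 0.2
-32 19 up -1.7 2.9 25.1 z -3.0 -8.4 3.8
-24 28 up -0.2 4.3 23.4 z -3.5 -9.3 3.5
-16 10 up 2.9 19.9 21.6 z -2.8 -4.5 1.5
-8 6 up 0.5 3.1 18.8 z 0.1 -1.6 1.8
[ 0.55983037 -0.30305668  0.13054811]
```

```bash
python3 plan.py .5205 -.1419 .10 -.132
```

```text
t 4.8 turn [-0.0004, -0.1428, -0.0011] shift [-81.55, 30.69, 144.43] wf [ 0.2 -0.5 -1.1] w 0.0054
```

{"op": "jog_arm", "data": {
  "series": [
    [[0,-0.07,0],[-20,0,36],-1],
    [[0,-0.143,0],[-41,0,72],-1],
    [[0,-0.143,0],[-61,0,108],-1],
    [[0,-0.143,0],[-81,10,144],-1],
    [[0,-0.143,0],[-81,20,144],-1],
    [[0,-0.143,0],[-81,30,144],-1],
    [[0,-0.143,0],[-81,30,144],-1],
    [[0,-0.143,0],[-81,30,144],-1],
    [[0,-0.143,0],[-81,30,144],-1]
  ]
}}

```text
time: 5.7
position: [0.5214, -0.1434, 0.1015]
ee_rot: [0.706, -0.047, 0.047, -0.705]
wrist_force: [-0.4, 0.3, -0.4]
width: 0.0052
```

```bash
python3 plan.py .5205 -.1419 .10 -.132; python3 snap.py 6 "[.5,-.14,.06]" 45; python3 clipm.py 6 scene; python3 clipm.py 6 top
```

```text
t 5.7 turn [0.0001, -0.0009, 0.0004] shift [-1.09, 1.51, 1.42] wf [-0.4  0.3 -0.4] w 0.0052
scene crop origin 263 144 scale 4.4222222222222225
top crop origin 238 122 scale 4.4222222222222225
n 191 x range [-79.1   9.9]
-88 1 up 15.5 15.5 15.5 z -3.3 -3.3 -3.3
-80 32 up 8.7 20.2 32.9 z -4.5 -7.1 1.6
-72 21 up 4.6 27.9 32.2 z -3.2 -7.4 2.4
-64 14 up 24.5 30.2 31.8 z -3.5 -7.2 1.8
-56 18 up 7.2 24.1 30.7 z -6.1 -7.5 -1.2
-48 16 up 1.8 23.0 26.1 z -5.7 -7.5 -0.2
-40 18 up -0.0 21.7 25.5 z -4.3 -7.1 -1.0
-32 22 up -0.5 4.7 24.1 z -4.0 -6.4 1.3
-24 29 up -2.5 3.7 23.6 z -5.0 -12.3 5.1
-16 14 up -1.4 3.2 21.5 z -2.6 -5.8 2.6
-8 2 up 1.4 10.0 18.5 z -0.6 -1.6 0.5
0 1 up 108.3 108.3 108.3 z -44.2 -44.2 -44.2
8 3 up 93.3 93.6 97.1 z -60.2 -63.7 -59.1Traceback (most recent call last):
  File "clipm.py", line 10, in <module>
    print('n',len(q),'x range',np.percentile(q[:,0],[1,99]).round(1))
                               ~~~~~~~~~~~~~^^^^^^^^^^^^^^^
    return _quantile_unchecked(
        a, q, axis, out, overwrite_input, method, keepdims, weights)
    return _ureduce(a,
                    func=_quantile_ureduce_func,
    ...<5 lines>...
                    overwrite_input=overwrite_input,
                    method=method)
    r = func(a, **kwargs)
    result = _quantile(arr,
                       quantiles=q,
    ...<2 lines>...
                       out=out,
                       weights=wgt)
    slices_having_nans = np.isnan(arr[-1, ...])
                                  ~~~^^^^^^^^^
IndexError: index -1 is out of bounds for axis 0 with size 0
```

View pics/s6.png

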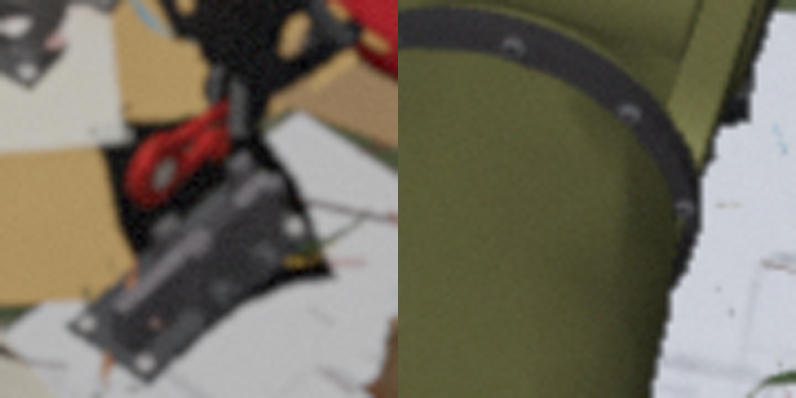

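The scene view shows the clip, with grip at crop (160,175), held above the rest, whose rail runs from (130,290) to (240,185). They are aligned. I'll lower it.

```bash
python3 plan.py .5205 -.1422 .045 -.134
```

```text
t 5.8 turn [0.0001, 0.0015, 0.0005] shift [-0.99, 56.57, 0.83] wf [-0.3 -0.6 -0.5] w 0.0049
```

{"op": "jog_arm", "data": {
  "series": [
    [[0,0,0],[-0.5,15,0],-1],
    [[0,0,0],[-0.5,30,0],-1],
    [[0,0,0],[-0.5,45,0],-1],
    [[0,0,0],[-0.5,55,0],-1],
    [[0,0,0],[-0.5,55,0],-1],
    [[0,0,0],[-0.5,55,0],-1],
    [[0,0,0],[-0.5,55,0],-1]
  ]
}}

```text
time: 6.5
position: [0.5211, -0.1427, 0.0471]
ee_rot: [0.706, -0.046, 0.047, -0.705]
wrist_force: [0.2, -0.3, -0.4]
width: 0.0051
```

```bash
python3 plan.py .5205 -.1422 .036 -.134; python3 snap.py 7 "[.5,-.14,.05]" 30 scene
```

```text
t 6.5 turn [0.0003, 0.0022, 0.0012] shift [-0.65, 11.07, 0.44] wf [ 0.2 -0.3 -0.4] w 0.0051
scene crop origin 278 162 scale 6.633333333333334
```

View pics/s7.png

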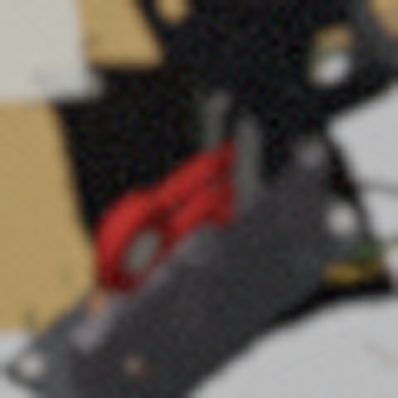

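{"op": "jog_arm", "data": {
  "series": [
    [[0,0,0],[-0.5,5,0],-1],
    [[0,0,0],[-0.5,8,0],-1],
    [[0,0,0],[-0.5,9.5,0],-1],
    [[0,0,0],[-0.5,9.5,0],-1],
    [[0,0,0],[-0.5,9.5,0],-1]
  ]
}}

```text
time: 7.05
position: [0.5203, -0.1425, 0.0383]
ee_rot: [0.706, -0.046, 0.047, -0.705]
wrist_force: [-10.3, 3.3, 23.8]
width: 0.0055
```

```bash
python3 plan.py .5205 -.1422 .036 -.134; python3 snap.py 8 "[.5,-.14,.05]" 30 scene;python3 clipm.py 8 scene
```

```text
t 7.05 turn [0.0002, 0.0023, 0.0004] shift [0.19, 2.3, 0.34] wf [-10.3   3.3  23.8] w 0.0055
scene crop origin 278 162 scale 6.633333333333334
n 211 x range [-78.7  18.5]
-88 1 up 14.8 14.8 14.8 z -4.9 -4.9 -4.9
-80 25 up 5.8 19.4 27.6 z -5.1 -7.6 1.7
-72 24 up 2.7 28.8 32.2 z -4.0 -7.0 3.0
-64 14 up 0.3 31.0 35.5 z -4.7 -8.1 1.8
-56 17 up 9.3 24.2 31.4 z -6.1 -7.8 1.3
-48 17 up 0.3 21.5 26.3 z -4.5 -6.7 -0.2
-40 18 up -0.5 13.6 25.2 z -1.8 -6.4 13.0
-32 26 up -35.1 4.4 24.8 z -2.7 -6.6 38.3
-24 30 up -36.1 4.1 24.1 z -3.2 -11.1 42.9
-16 18 up -35.7 3.9 20.6 z -1.7 -5.4 40.1
-8 7 up -34.6 -33.6 2.4 z 35.7 -1.3 39.4
0 5 up -35.8 -33.9 -31.1 z 35.1 32.5 37.5
8 6 up -35.8 -33.2 -31.3 z 33.1 19.6 37.2
16 3 up -36.7 -36.4 -36.3 z 34.4 34.1 36.1
```

View pics/s8.png

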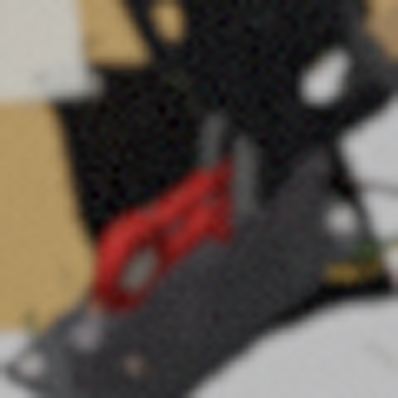

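{"op": "jog_arm", "data": {
  "series": [
    [[0,0,0],[0,-1.5,0],-1],
    [[0,0,0],[0,-1.5,0],-0.75],
    [[0,0,0],[0,-1.5,0],-0.6],
    [[0,0,0],[0,-1.5,0],-0.45],
    [[0,0,0],[0,-1.5,0],-0.35],
    [[0,0,0],[0,-1.5,0],-0.35],
    [[0,0,0],[0,-1.5,0],-0.35]
  ]
}}

```text
time: 7.8
position: [0.5201, -0.1425, 0.0382]
ee_rot: [-0.706, 0.047, -0.047, 0.706]
wrist_force: [0.1, -0.2, -0.2]
width: 0.0279
```

```bash
python3 plan.py .5205 -.1422 .036 -.134; python3 snap.py 9 "[.5,-.14,.05]" 30 scene;python3 clipm.py 9 scene|head -12
```

```text
t 7.8 turn [-0.0, 0.0022, -0.0001] shift [0.33, 2.2, 0.3] wf [ 0.1 -0.2 -0.2] w 0.0279
scene crop origin 278 162 scale 6.633333333333334
n 241 x range [-78.9  16.5]
-80 29 up 6.9 20.3 31.2 z -4.0 -7.4 1.3
-72 19 up 5.3 29.2 34.0 z -4.2 -7.1 1.8
-64 15 up 25.9 31.4 33.1 z -2.4 -7.0 2.1
-56 13 up 6.0 21.4 30.1 z -5.6 -7.1 -2.2
-48 17 up 2.1 21.5 25.3 z -5.0 -7.2 1.9
-40 19 up 1.1 21.4 28.4 z -4.1 -6.1 13.5
-32 22 up -35.4 6.3 25.0 z -2.1 -6.0 40.9
-24 33 up -34.9 4.2 23.4 z -3.7 -12.4 41.9
-16 24 up -34.4 5.5 23.2 z -3.3 -7.3 41.5
-8 19 up -36.3 4.7 20.6 z -2.2 -6.5 38.9
0 17 up -34.4 2.5 16.1 z -1.5 -6.0 37.5
```

View pics/s9.png

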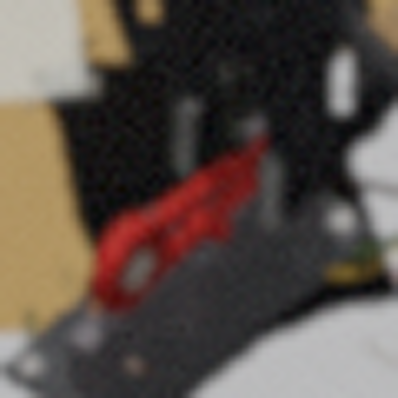

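{"op": "jog_arm", "data": {
  "series": [
    [[0,0,0],[0,-15,0],-0.35],
    [[0,0,0],[0,-40,0],-0.35],
    [[0,0,0],[0,-80,0],-0.35],
    [[0,0,0],[0,-110,30],-0.35],
    [[0,0,0],[0,-110,80],-0.35],
    [[0,0,0],[-20,-110,130],-0.35],
    [[0,0,0],[-40,-110,180],-0.35],
    [[0,0,0],[-60,-110,220],-0.35],
    [[0,0,0],[-60,-110,220],-0.35],
    [[0,0,0],[-60,-110,220],-0.35]
  ]
}}

```text
time: 8.85
position: [0.4894, 0.0843, 0.1485]
ee_rot: [0.706, -0.046, 0.046, -0.706]
wrist_force: [0.7, 0.4, 0.1]
width: 0.0274
```

```bash
python3 snap.py 10 "[.5,-.14,.05]" 35
python3 - <<'E'
from fit import *
for n in('scene','top'):
    p,d=load(n,10);W=cloud(n,d);P=W.reshape(-1,3);C=p.reshape(-1,3).astype(int)
    m=(np.hypot(P[:,0]-.5,P[:,1]+.14)<.1)&(C[:,0]>80)&(C[:,0]>2*C[:,1])&(C[:,2]<80)&(P[:,2]>.025)
    for nm,(x0,y0,yaw) in dict(own={'scene':(.4842,-.1395,-.1365),'top':(.4833,-.1364,-.1284)}[n],avg=(.4838,-.137,-.132)).items() if 0 else [('own',{'scene':(.4842,-.1395,-.1365),'top':(.4833,-.1364,-.1284)}[n])]:
        L=local(P[m],(x0,y0,yaw))*1e3
        print(n,len(L),'x',np.percentile(L[:,0],[0,1,99,100]).round(1))
        for a in range(-56,80,8):
            k=(L[:,0]>=a)&(L[:,0]<a+8)
            if k.any(): print(a,k.sum(),'y',np.percentile(L[k,1],[5,50,95]).round(1),'z',np.percentile(L[k,2],[3,50,97]).round(1))
E
```

```text
scene crop origin 273 157 scale 5.685714285714286
top crop origin 248 133 scale 5.685714285714286
scene 258 x [-44.  -42.6  68.1  74.3]
-48 12 y [-4.7 -2.2  1.5] z [52.5 56.1 61.2]
-40 21 y [-4.8 -2.4  2.7] z [50.5 62.7 68.4]
-32 16 y [-4.4 -0.4  4.5] z [64.2 67.7 71.7]
-24 13 y [-5.5 -0.9  2.6] z [66.8 68.  71.3]
-16 18 y [-5.5 -3.8  0.6] z [46.  58.1 65.1]
-8 16 y [-4.3 -2.   1.1] z [41.3 61.5 64.9]
0 18 y [-4.5 -1.  12.4] z [38.9 45.2 64.2]
8 26 y [-6.5 -1.9  3.7] z [36.6 42.2 62.6]
16 21 y [-8.5 -1.5  1.4] z [39.  43.1 61.1]
24 18 y [-4.2 -2.3  1.4] z [38.2 53.3 58. ]
32 17 y [-4.  -2.4  1.9] z [39.7 48.6 55.1]
40 15 y [-5.3 -1.5  0.4] z [39.4 53.  58.7]
48 26 y [-4.5 -1.5  7. ] z [39.4 54.4 62.3]
56 12 y [-3.7  0.5  9.7] z [38.7 44.4 63.1]
64 8 y [-3.3 -1.4  0.8] z [37.9 41.8 42.8]
72 1 y [-1.4 -1.4 -1.4] z [37.1 37.1 37.1]
top 233 x [-42.2 -41.3  69.2  71.8]
-48 5 y [-1.8  0.4  4. ] z [53.8 59.2 60.6]
-40 22 y [-3.5  0.7  4.8] z [61.5 65.9 70.2]
-32 15 y [-2.8  1.4  3.9] z [66.8 69.  72.7]
-24 18 y [-3.9  0.   4.4] z [62.8 68.3 71. ]
-16 15 y [-3.1  0.8  3.6] z [60.6 65.1 67.6]
-8 14 y [-2.5  0.9  6.3] z [34.8 62.3 65. ]
0 18 y [-3.6  0.5  5.1] z [35.3 61.5 65.4]
8 23 y [-6.9 -0.4  8. ] z [41.  59.1 63.5]
16 26 y [-8.  -1.7  8.1] z [38.3 50.8 61.6]
24 14 y [-3.3  0.8  3.4] z [56.5 57.9 61.1]
32 11 y [-2.7 -0.4  2. ] z [51.9 55.4 57.6]
40 15 y [-3.9  0.3  2.8] z [48.8 53.1 57.4]
48 17 y [-3.2 -0.7  3.4] z [53.4 57.7 61.3]
56 13 y [-4.2 -0.2  4.6] z [32.2 60.1 64.8]
64 7 y [-3.6 -1.   2.4] z [38.6 40.2 43. ]
```

View pics/s10.png

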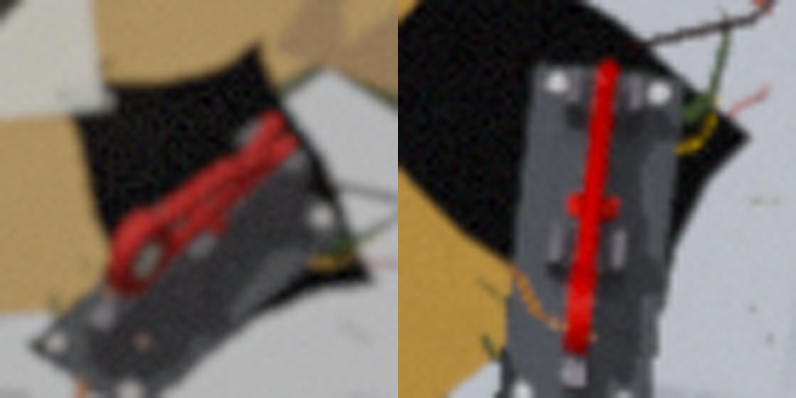

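The clip stands upright on the rest: the grip top is about 70 mm high, the leg about 38 mm, and it is centred in y. In the top view it runs from crop (575,350) to (607,65). Next I take it by the round grip.

```bash
python3 plan.py .456 -.1338 .148 -.132
```

```text
t 8.95 turn [0.0001, -0.0004, 0.0003] shift [-5.07, 0.38, -219.13] wf [-0.2 -0.7 -0.1] w 0.0274
```

{"op": "jog_arm", "data": {
  "series": [
    [[0,0,0],[-5,0,-50],-0.35],
    [[0,0,0],[-5,0,-100],-0.35],
    [[0,0,0],[-5,0,-150],-0.35],
    [[0,0,0],[-5,0,-200],-0.35],
    [[0,0,0],[-5,0,-219],-0.35],
    [[0,0,0],[-5,20,-219],-0.35],
    [[0,0,0],[-5,45,-219],-0.35],
    [[0,0,0],[-5,60,-219],-0.35],
    [[0,0,0],[-5,60,-219],-0.35],
    [[0,0,0],[-5,60,-219],-0.35]
  ]
}}

```text
time: 9.95
position: [0.4559, -0.1339, 0.0887]
ee_rot: [0.706, -0.047, 0.047, -0.706]
wrist_force: [0.4, -0.0, 0.5]
width: 0.0281
```

```bash
python3 plan.py .456 -.1338 .0375 -.132; python3 snap.py 11 "[.47,-.14,.06]" 40 scene
```

```text
t 9.95 turn [0.0001, -0.0012, -0.0] shift [0.1, 51.17, 0.1] wf [ 0.4 -0.   0.5] w 0.0281
scene crop origin 261 157 scale 4.975
```

View pics/s11.png

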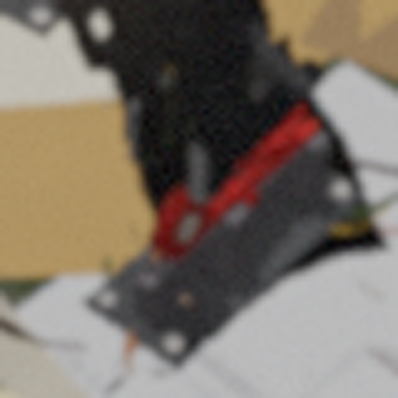

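{"op": "jog_arm", "data": {
  "series": [
    [[0,0,0],[0,15,0],-0.35],
    [[0,0,0],[0,30,0],-0.35],
    [[0,0,0],[0,43,0],-0.35],
    [[0,0,0],[0,50.5,0],-0.35],
    [[0,0,0],[0,50.5,0],-0.35],
    [[0,0,0],[0,50.5,0],-0.35],
    [[0,0,0],[0,50.5,0],-1],
    [[0,0,0],[0,50.5,0],-1],
    [[0,0,0],[0,50.5,0],-1],
    [[0,0,0],[0,50.5,0],-1],
    [[0,0,0],[0,50.5,0],-1]
  ],
  "force": 110
}}

```text
time: 11.1
position: [0.4563, -0.1331, 0.0385]
ee_rot: [0.706, -0.046, 0.047, -0.705]
wrist_force: [-1.3, 0.4, 6.0]
width: 0.007
```

```bash
python3 plan.py .456 -.1338 .0375 -.132; python3 snap.py 12 "[.47,-.14,.06]" 40 scene
```

```text
t 11.1 turn [0.0003, 0.0003, 0.0012] shift [-0.16, 1.04, -0.76] wf [-1.3  0.4  6. ] w 0.007
scene crop origin 261 157 scale 4.975
```

View pics/s12.png

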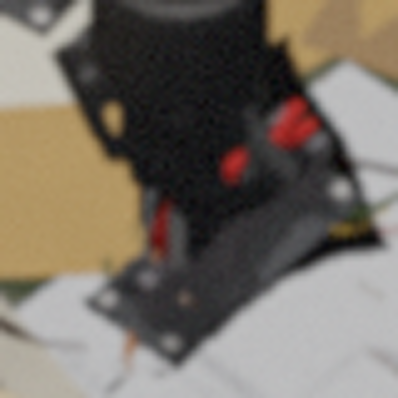

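Run:
```python
from fit import *
ims=[]
for n,(u0,v0) in dict(scene=(262,124),top=(192,106)).items():
    p,d=load(n);W=cloud(n,d)
    S=16;w,h=25 if 0 else 38,34
    im=p[v0:v0+h,u0:u0+w,::-1];g=cv2.resize(im,None,fx=S,fy=S,interpolation=cv2.INTER_NEAREST)
    g=cv2.resize(g,None,fx=.62,fy=.62,interpolation=cv2.INTER_AREA);ims.append(g)
    print(n);print('y*1e3 along axle')
    # depth map rows: world y and z near axle
    for v in range(v0+8,v0+26,1):
        print(v,' '.join(f'{W[v,u,0]*1e3-600:4.0f}/{W[v,u,1]*1e3:3.0f}/{W[v,u,2]*1e3:2.0f}:{int(p[v,u].mean()):3d}' for u in range(u0+10,u0+36,2)))
cv2.imwrite('pics/axz.png',np.hstack(ims))
```

```text
scene
y*1e3 along axle
132   -3/ 26/78:113    4/ 24/74:100    5/ 19/76: 78   15/ 20/68:112   81/ 59/ 2:135   82/ 53/ 4:133   83/ 47/ 6:133   88/ 44/ 4:132   90/ 39/ 5:132   96/ 37/ 1:132   96/ 30/ 4:132   96/ 24/ 7:134  104/ 23/ 2:133
133   -6/ 23/79:118    2/ 23/73: 94    5/ 19/72: 94   15/ 20/65:116   77/ 56/ 2:133   79/ 51/ 3:131   84/ 48/ 0:131   81/ 39/ 7:132   86/ 36/ 5:132   88/ 31/ 6:134   91/ 27/ 6:134   96/ 24/ 4:134   95/ 17/ 8:133
134   -6/ 24/75:111   -4/ 19/77: 99    3/ 17/72:136   17/ 21/60:138   71/ 52/ 4:137   78/ 50/ 1:134   77/ 43/ 5:133   81/ 40/ 3:133   83/ 35/ 4:132   86/ 30/ 4:133   89/ 25/ 4:133   93/ 22/ 3:132   97/ 18/ 2:135
135   -9/ 21/76:102   -3/ 19/72:121    2/ 17/70:165    2/ 11/72:157   69/ 51/ 4:148   73/ 47/ 3:139   75/ 42/ 4:134   79/ 38/ 2:134   81/ 33/ 3:132   87/ 31/-1:134   84/ 23/ 6:135   87/ 18/ 6:134   92/ 15/ 3:133
136  -11/ 20/75: 99   -2/ 20/68:137    1/ 16/67:171    3/ 12/68:170    5/  7/69:163    8/  3/68:150   73/ 40/ 2:139   74/ 35/ 4:135   77/ 31/ 4:134   78/ 25/ 6:131   83/ 22/ 3:139   85/ 17/ 4:136   87/ 12/ 5:133
137   -9/ 21/70: 
[... 5880 characters left out ...]
    5/ -1/ 6:171    5/ -6/ 5:173    5/-10/ 6:170    5/-15/ 4:144
129  -16/ 27/69: 60  -16/ 23/67: 49  -10/ 23/48: 28   -1/ 23/20: 69    2/ 21/10:127    2/ 16/ 9:154    3/ 12/ 7:172    3/  7/ 8:173    3/  3/ 6:171    3/ -1/ 6:173    2/ -6/ 9:172    2/-11/ 9:174    2/-15/ 8:163
130  -18/ 28/67: 49  -17/ 24/63: 42  -12/ 23/48: 25   -4/ 23/22: 71   -0/ 21/10:126    0/ 16/ 9:114    0/ 12/ 8:170    0/  7/ 8:173    0/  3/ 7:175    0/ -1/ 6:174    1/ -6/ 5:174    1/-10/ 4:173    1/-15/ 3:172
131  -18/ 29/62: 46  -19/ 24/64: 39  -14/ 23/48: 26   -5/ 23/20: 69   -4/ 20/14:125   -4/ 16/13:118   -0/ 13/ 3:165   -1/  8/ 4:172   -1/  4/ 3:174   -2/ -1/ 6:171   -2/ -6/ 6:174   -1/-10/ 4:173   -2/-15/ 6:174
```

View pics/axz.png

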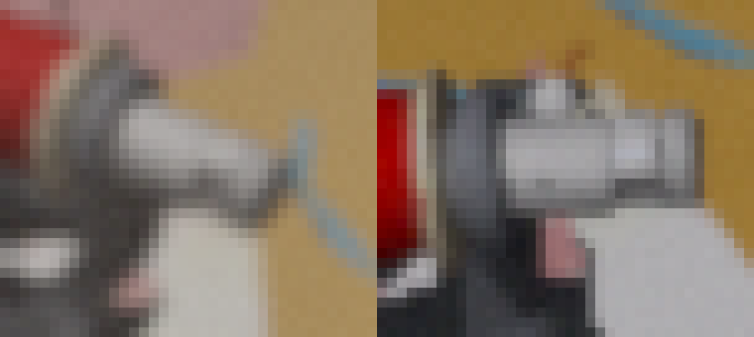

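Run:
```python
from fit import *
def ray(n,u,v,z):
    k,R,t=K(n);C=-R.T@t;d=R.T@np.linalg.solve(k,[u,v,1]);return C+d*(z-C[2])/d[2]
f=9.365
def yaw(a,b): 
    d=a-b; return np.arctan2(-d[0],d[1])
# top crop origin 154,98
for nm,A,B,z in(('screws',(197,457),(530,433),.008),('plate edge',(170,487),(567,467),.006),('axle lower',(480,277),(655,267),.06),('axle upper',(480,193),(655,180),.066)):
    a,b=[ray('top',154+q[0]/f-.5,98+q[1]/f-.5,z) for q in(A,B)];print(nm,a.round(4),b.round(4),yaw(a,b).round(3))
# scene crop origin 224,105
for nm,A,B,z in(('screws',(185,412),(424,517),.008),('plate edge',(160,432),(430,555),.003)):
    a,b=[ray('scene',224+q[0]/f-.5,105+q[1]/f-.5,z) for q in(A,B)];print(nm,a.round(4),b.round(4),yaw(a,b).round(3))
```

```text
screws [0.5654 0.101  0.008 ] [0.5688 0.021  0.008 ] 0.042
plate edge [0.5588 0.108  0.006 ] [0.5607 0.0125 0.006 ] 0.02
axle lower [0.5908 0.0231 0.06  ] [ 0.5919 -0.0168  0.06  ] 0.027
axle upper [0.6085 0.0218 0.066 ] [ 0.6102 -0.0178  0.066 ] 0.044
screws [0.5697 0.0989 0.008 ] [0.5715 0.0199 0.008 ] 0.023
plate edge [0.5635 0.1034 0.003 ] [0.5644 0.0133 0.003 ] 0.01
```

{"op": "jog_arm", "data": {
  "series": [
    [[0,0,0],[0,-6,0],-1],
    [[0,0,0],[0,-15,0],-1],
    [[0,0,0],[0,-30,0],-1],
    [[0,0,0],[0,-50,0],-1],
    [[0,0,0],[0,-70,0],-1],
    [[0,0,0],[0,-90,0],-1],
    [[0,0,0],[0,-90,0],-1],
    [[0,0,0],[0,-90,0],-1]
  ]
}}

```text
time: 11.95
position: [0.4558, -0.1329, 0.128]
ee_rot: [0.706, -0.046, 0.047, -0.706]
wrist_force: [-0.4, -0.3, -0.7]
width: 0.0074
```

```bash
python3 plan.py .4745 -.0098 .0605 .03; python3 snap.py 13 "[.47,-.14,.13]" 40 scene; python3 clipm.py 13 scene
```

```text
t 11.95 turn [0.0002, -0.1618, 0.0007] shift [2.3, 67.44, 124.49] wf [-0.4 -0.3 -0.7] w 0.0074
scene crop origin 262 135 scale 4.975
n 52 x range [-14.7  90.7]
-16 26 up 11.3 21.9 86.4 z -1.8 -44.4 2.1
-8 3 up 26.0 28.1 30.6 z -0.6 -1.6 1.8
0 1 up 99.5 99.5 99.5 z -53.6 -53.6 -53.6
8 5 up 50.1 54.1 96.1 z -19.9 -60.0 -17.8
32 2 up 22.2 23.1 23.9 z -4.0 -5.2 -2.8
40 3 up 20.0 23.4 24.3 z -2.7 -3.8 -1.9
```

View pics/s13.png

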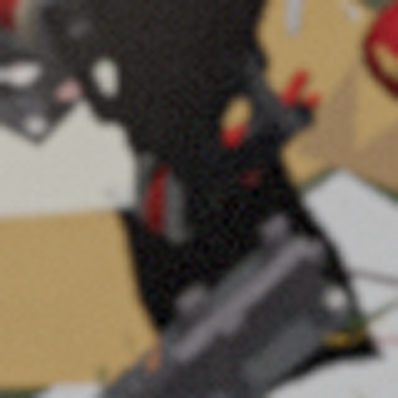

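{"op": "jog_arm", "data": {
  "series": [
    [[0,-0.04,0],[0,0,31],-1],
    [[0,-0.08,0],[0,0,62],-1],
    [[0,-0.12,0],[0,10,93],-1],
    [[0,-0.162,0],[2,25,124],-1],
    [[0,-0.162,0],[2,45,124],-1],
    [[0,-0.162,0],[2,60,124],-1],
    [[0,-0.162,0],[2,67,124],-1],
    [[0,-0.162,0],[2,67,124],-1],
    [[0,-0.162,0],[2,67,124],-1],
    [[0,-0.162,0],[2,67,124],-1]
  ]
}}

```text
time: 13.0
position: [0.4745, -0.0105, 0.0614]
ee_rot: [0.707, 0.011, -0.01, -0.707]
wrist_force: [0.7, -0.7, -1.0]
width: 0.0075
```

```bash
python3 plan.py .4745 -.0098 .0605 .03; python3 snap.py 14 "[.58,-.01,.06]" 35
```

```text
t 13.0 turn [0.0002, -0.0001, 0.001] shift [0.04, 0.92, 0.67] wf [ 0.7 -0.7 -1. ] w 0.0075
scene crop origin 245 112 scale 5.685714285714286
top crop origin 185 97 scale 5.685714285714286
```

View pics/s14.png

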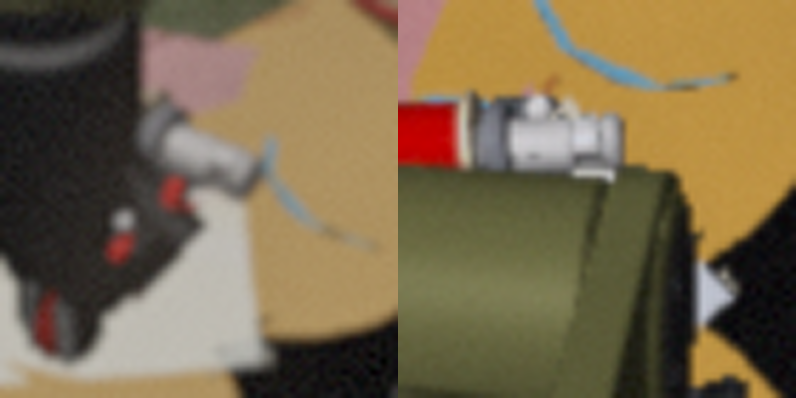

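Run:
```python
from fit import *
n='scene';p,d=load(n,14);W=cloud(n,d);u0,v0=262,130;w,h=36,30
g=cv2.resize(p[v0:v0+h,u0:u0+w,::-1],None,fx=20,fy=20,interpolation=cv2.INTER_CUBIC)
yaw=.03
for hy,col in((-.006,(0,255,0)),):
    H=np.array([.6005,hy-.0017,.06]);ax=np.array([np.cos(yaw),np.sin(yaw),0])
    T=np.array([.4745,-.0105-.0017,.0610])
    for X,c in [(H-ax*.011+[0,dy,dz],col) for dy,dz in((-.0047,0),(.0047,0),(0,.0047),(0,-.0047))]+[(T+ax*.1+[0,0,0],(255,0,0)),(T+ax*.086+[0,0,.021],(255,255,0))]:
        u,v=proj(n,X)[0];cv2.circle(g,(int((u-u0+.5)*20),int((v-v0+.5)*20)),4,c,-1)
cv2.imwrite('pics/z14.png',g)
P=W.reshape(-1,3);C=p.reshape(-1,3).astype(int)
m=(P[:,0]>.53)&(P[:,0]<.62)&(abs(P[:,1])<.04)&(P[:,2]>.04)&(P[:,2]<.1)&(C[:,0]>90)&(C[:,0]>1.8*C[:,1])
for r in P[m][np.argsort(P[m][:,0])]: print((r*1e3).round(0),end=' ')
print()
# recess
vv,uu=np.mgrid[0:420,0:560]
for v in range(136,148):
    print(v,' '.join(f'{W[v,u,0]*1e3-600:4.0f}/{W[v,u,1]*1e3:3.0f}/{W[v,u,2]*1e3:2.0f}:{int(p[v,u].mean()):3d}' for u in range(277,292)))
```

```text
[550. -13.  85.] [552. -14.  81.] [555. -12.  80.] [556. -14.  78.] [556. -14.  81.] [556. -11.  85.] [557. -11.  82.] [557.  -8.  80.] [558. -13.  85.] [559. -12.  80.] [561.  -8.  83.] [562. -10.  84.] [563. -13.  85.] [593.  18.  43.] [594.  21.  40.] [595.  19.  44.] [598.  21.  44.] [601.  20.  42.] 
136   -0/ 12/70:176    2/ 11/69:174    2/  8/71:171    3/  6/70:166    4/  3/72:162    5/  1/71:154   70/ 42/ 3:147   72/ 40/ 4:143   73/ 38/ 3:140   73/ 34/ 5:137   75/ 32/ 5:137   77/ 31/ 3:136   80/ 29/ 2:136   76/ 24/ 8:139   83/ 25/ 2:139
137   -5/  9/72:175   -1/  9/69:177   -1/  6/70:175    0/  4/71:174    2/  2/70:169    3/ -0/71:165    5/ -2/70:161   11/ -1/65:157   68/ 34/ 5:151   69/ 31/ 6:146   74/ 32/ 2:139   74/ 28/ 4:138   77/ 27/ 2:140   76/ 24/ 4:137   77/ 21/ 5:143
138   -6/  9/69:169   -5/  6/71:172   -2/  6/68:174   -3/  1/71:176   -0/  1/69:173    3/  0/67:171    3/ -3/69:174    4/ -5/69:171    5/ -7/69:165    8/ -8/67:157    6/-13/71:148   71/ 26/ 3:144   71/ 23/ 5:137   73/ 21/ 4:137   72/ 18/ 7:140
139   -7/  8/68:156   -8/  4/70:162   -6/  3/69:168   -5/  0/
[... 1434 characters left out ...]
:115   30/ 28/ 9:142   34/ 27/ 6:150   30/ 22/12:151   -6/ -6/54:148   -7/ -9/56:138   -3/-10/54:119   -8/-16/61:107   -8/-19/62: 99   -7/-21/62: 92   -4/-22/61: 90    0/-22/57:104    3/-24/56:123   54/  6/ 1:133
146  -41/-15/82: 95   15/ 21/21:132   21/ 22/15:163   22/ 19/16:172   22/ 16/17:176   22/ 13/19:172   24/ 12/18:165   -6/-11/53:151   -4/-14/53:129   -8/-19/58:113  -10/-23/62:106   -7/-24/60:106    3/-21/51:120   48/  6/ 2:133   49/  3/ 3:137
147   10/ 20/22: 85   13/ 19/19:126   17/ 19/16:156   18/ 17/17:171   21/ 16/15:178   19/ 11/19:181   22/ 10/17:179   24/  8/17:171   26/  7/16:162  -11/-21/58:149   -6/-21/55:138   -5/-23/55:132   45/  7/ 1:133   43/  2/ 5:137   44/  0/ 5:138
```

View pics/z14.png

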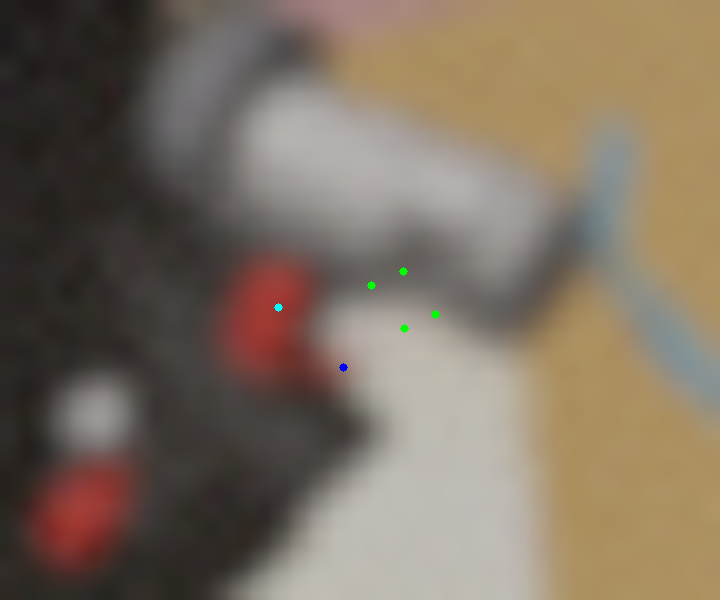

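Run:
```python
from fit import *
n='scene';p,d=load(n,14);u0,v0=270,130;w,h=24,20
out=[]
for hy in(-.0055,-.0085):
  S=33;g=cv2.resize(p[v0:v0+h,u0:u0+w,::-1],None,fx=S,fy=S,interpolation=cv2.INTER_CUBIC);g=cv2.convertScaleAbs(g,alpha=1.25)
  yaw=.03;ax=np.array([np.cos(yaw),np.sin(yaw),0]);ay=np.array([-ax[1],ax[0],0])
  H=np.array([.6005,hy-.002,.06]);th=np.linspace(0,2*np.pi,60)
  def dr(X,c):
    q=((proj(n,X)-[u0,v0]+.5)*S).astype(int);cv2.polylines(g,[q.reshape(-1,1,2)],False,c,1)
  dr([H-ax*.007+ay*.0047*np.cos(t)+np.array([0,0,.0047*np.sin(t)]) for t in th],(0,255,0))
  for yy in(-.0145,.029): dr([H+ay*yy+ax*.011*np.cos(t)+np.array([0,0,.011*np.sin(t)]) for t in th],(255,0,0))
  out.append(cv2.resize(g,None,fx=.5,fy=.5,interpolation=cv2.INTER_AREA))
cv2.imwrite('pics/z14b.png',np.hstack(out))
```

View pics/z14b.png

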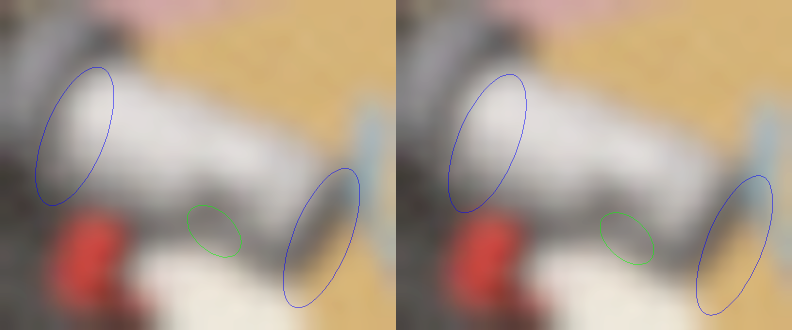

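```bash
python3 plan.py .4845 -.0113 .0605 .03
```

```text
t 13.1 turn [0.0001, -0.0001, 0.001] shift [10.07, 0.86, -1.2] wf [-0.4  0.8 -1.1] w 0.0073
```

{"op": "jog_arm", "data": {
  "series": [
    [[0,0,0],[5,0.3,-1.3],-1],
    [[0,0,0],[10,0.3,-1.3],-1],
    [[0,0,0],[10,0.3,-1.3],-1],
    [[0,0,0],[10,0.3,-1.3],-1]
  ]
}}

```text
time: 13.5
position: [0.4842, -0.0113, 0.0604]
ee_rot: [-0.707, -0.011, 0.011, 0.707]
wrist_force: [0.8, 0.4, -1.7]
width: 0.0069
```

```bash
python3 plan.py .4845 -.0113 .0605 .03; python3 snap.py 15 "[.585,-.01,.06]" 20 scene
```

```text
t 13.5 turn [-0.0, 0.0002, -0.0001] shift [0.27, -0.1, -0.04] wf [ 0.8  0.4 -1.7] w 0.0069
scene crop origin 261 126 scale 9.95
```

View pics/s15.png

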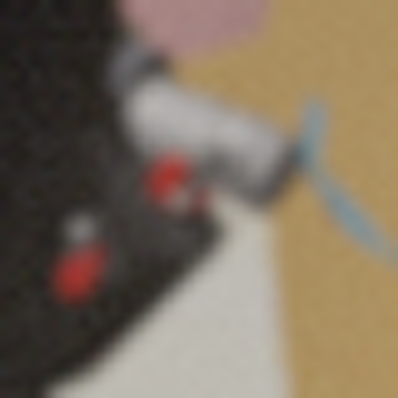

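{"op": "jog_arm", "data": {
  "series": [
    [[0,0,0],[2,0,0],-1],
    [[0,0,0],[4,0,0],-1],
    [[0,0,0],[6,0,0],-1],
    [[0,0,0],[8,0,0],-1],
    [[0,0,0],[10,0,0],-1],
    [[0,0,0],[12,0,0],-1],
    [[0,0,0],[12,0,0],-1]
  ]
}}

```text
time: 14.25
position: [0.4964, -0.0109, 0.0605]
ee_rot: [-0.707, -0.011, 0.011, 0.707]
wrist_force: [1.0, -0.4, -0.0]
width: 0.0075
```

```bash
python3 plan.py .4845 -.0113 .0605 .03; python3 snap.py 16 "[.585,-.01,.06]" 20 scene
```

```text
t 14.25 turn [-0.0, 0.0001, 0.0001] shift [-11.88, -0.03, -0.03] wf [ 1.  -0.4 -0. ] w 0.0075
scene crop origin 261 126 scale 9.95
```

View pics/s16.png

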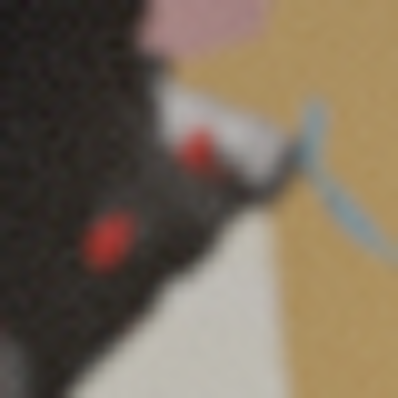

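{"op": "jog_arm", "data": {
  "series": [
    [[0,0,0],[1.5,0,0],-1],
    [[0,0,0],[3,0,0],-1],
    [[0,0,0],[4.5,0,0],-1],
    [[0,0,0],[6,0,0],-1],
    [[0,0,0],[6,0,0],-1]
  ]
}}

```text
time: 14.8
position: [0.5024, -0.0107, 0.0605]
ee_rot: [0.707, 0.011, -0.011, -0.707]
wrist_force: [-1.8, -0.7, 0.5]
width: 0.0077
```

```bash
python3 plan.py .5025 -.0111 .0605 .03
```

```text
t 14.8 turn [0.0, 0.0002, 0.0002] shift [0.13, -0.0, -0.38] wf [-1.8 -0.7  0.5] w 0.0077
```

{"op": "jog_arm", "data": {
  "series": [
    [[0,0,0],[2,0,0],-1],
    [[0,0,0],[4,0,0],-1],
    [[0,0,0],[6,0,0],-1],
    [[0,0,0],[8,0,0],-1],
    [[0,0,0],[10,0,0],-1],
    [[0,0,0],[10,0,0],-1]
  ]
}}

```text
time: 15.4
position: [0.5124, -0.0104, 0.0605]
ee_rot: [-0.707, -0.011, 0.011, 0.707]
wrist_force: [-0.3, 0.6, -0.7]
width: 0.0073
```

```bash
python3 plan.py .5125 -.0108 .0605 .03;  python3 snap.py 17 "[.585,-.01,.06]" 20 scene
```

```text
t 15.4 turn [-0.0, 0.0003, 0.0001] shift [0.1, -0.04, -0.41] wf [-0.3  0.6 -0.7] w 0.0073
scene crop origin 261 126 scale 9.95
```

View pics/s17.png

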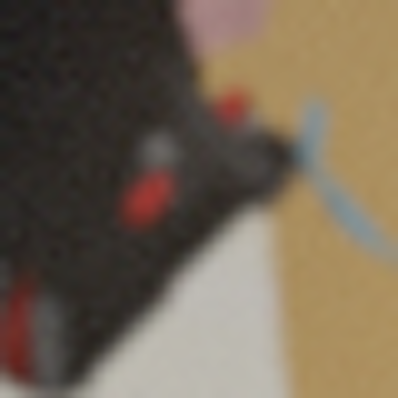

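{"op": "jog_arm", "data": {
  "series": [
    [[0,0,0],[2,0,0],-1],
    [[0,0,0],[4,0,0],-1],
    [[0,0,0],[6,0,0],-1],
    [[0,0,0],[8,0,0],-1],
    [[0,0,0],[10,0,0],-1],
    [[0,0,0],[12,0,0],-1]
  ],
  "force": 120
}}

```text
time: 16.05
position: [0.524, -0.0101, 0.0609]
ee_rot: [0.707, 0.01, -0.011, -0.707]
wrist_force: [-6.1, 1.4, 9.3]
width: 0.0073
```

```bash
python3 plan.py .5245 -.0103 .0605 .03
```

```text
t 16.05 turn [0.0, 0.0002, -0.0005] shift [0.45, 0.38, -0.24] wf [-6.1  1.4  9.3] w 0.0073
```

Contact with the bow has begun (6 N along the leg, 9 N up). I'll continue.

{"op": "jog_arm", "data": {
  "series": [
    [[0,0,0],[2,0,0],-1],
    [[0,0,0],[4,0,0],-1],
    [[0,0,0],[6,0,0],-1],
    [[0,0,0],[8,0,0],-1],
    [[0,0,0],[8,0,0],-1]
  ]
}}

```text
time: 16.55
position: [0.5333, -0.0098, 0.0611]
ee_rot: [0.707, 0.012, -0.01, -0.707]
wrist_force: [4.8, 0.7, 2.7]
width: 0.007
```

```bash
python3 plan.py .5325 -.01 .0605 .03;  python3 snap.py 18 "[.585,-.01,.06]" 20 scene
```

```text
t 16.55 turn [0.0002, 0.0002, 0.0027] shift [-0.76, 0.65, -0.14] wf [4.8 0.7 2.7] w 0.007
scene crop origin 261 126 scale 9.95
```

View pics/s18.png

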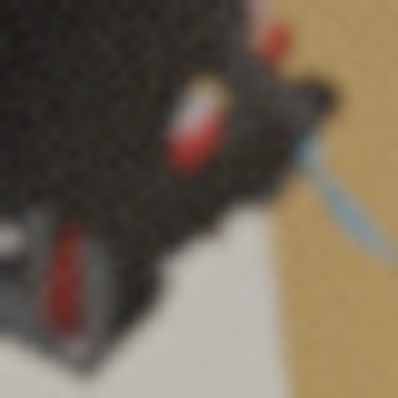

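{"op": "jog_arm", "data": {
  "series": [
    [[0,0,0],[2,0,0],-1],
    [[0,0,0],[4,0,0],-1],
    [[0,0,0],[6,0,0],-1],
    [[0,0,0],[8,0,0],-1],
    [[0,0,0],[8,0,0],-1]
  ]
}}

```text
time: 17.1
position: [0.5411, -0.0096, 0.061]
ee_rot: [0.707, 0.011, -0.01, -0.707]
wrist_force: [5.9, 0.4, 3.8]
width: 0.0072
```

```bash
python3 plan.py .5425 -.01 .0605 .03
```

```text
t 17.1 turn [0.0002, 0.0002, 0.0022] shift [1.41, 0.54, -0.44] wf [5.9 0.4 3.8] w 0.0072
```

{"op": "jog_arm", "data": {
  "series": [
    [[0,0,0],[1,0,0],-1],
    [[0,0,0],[2,0,0],-1],
    [[0,0,0],[3,0,0],-1],
    [[0,0,0],[4,0,0],-1],
    [[0,0,0],[4,0,0],-1]
  ]
}}

```text
time: 17.6
position: [0.5431, -0.0095, 0.0603]
ee_rot: [-0.707, -0.01, 0.012, 0.707]
wrist_force: [-6.0, 0.8, 8.5]
width: 0.0072
```

```bash
python3 plan.py .5425 -.01 .0605 .03
```

```text
t 17.6 turn [-0.0001, 0.0002, -0.0028] shift [-0.66, -0.19, -0.49] wf [-6.   0.8  8.5] w 0.0072
```

{"op": "jog_arm", "data": {
  "series": [
    [[0,0,0],[1,0,0],-1],
    [[0,0,0],[1.5,0,0],-1],
    [[0,0,0],[1.5,0,0],-1]
  ]
}}

```text
time: 17.9
position: [0.5434, -0.0095, 0.06]
ee_rot: [-0.707, -0.009, 0.013, 0.707]
wrist_force: [-16.7, 0.1, 12.6]
width: 0.0073
```

```bash
python3 plan.py .5425 -.01 .0605 .03
```

```text
t 17.9 turn [-0.0003, 0.0002, -0.0062] shift [-0.89, -0.54, -0.52] wf [-16.7   0.1  12.6] w 0.0073
```

The shoulder is up against the axle: 17 N with no further advance. I'll back off the push, release and retreat.

{"op": "jog_arm", "data": {
  "series": [
    [[0,0,0],[-1.5,0,0],-1],
    [[0,0,0],[-1.5,0,0],-0.8],
    [[0,0,0],[-1.5,0,0],-0.65],
    [[0,0,0],[-1.5,0,0],-0.5],
    [[0,0,0],[-1.5,0,0],-0.4],
    [[0,0,0],[-1.5,0,0],-0.4],
    [[0,0,0],[-1.5,0,0],-0.4],
    [[0,0,0],[-1.5,-15,0],-0.4],
    [[0,0,0],[-1.5,-40,0],-0.4],
    [[0,0,0],[-1.5,-80,0],-0.4],
    [[0,0,0],[-30,-110,0],-0.4],
    [[0,0,0],[-60,-120,0],-0.4]
  ]
}}

```text
time: 19.1
position: [0.4859, -0.0113, 0.1832]
ee_rot: [0.707, 0.012, -0.009, -0.707]
wrist_force: [-0.2, 0.1, -0.2]
width: 0.0257
```

{"op": "jog_arm", "data": {
  "series": [
    [[0,0,0],[-20,0,-50],-0.4],
    [[0,0,0],[-40,0,-100],-0.4],
    [[0,0,0],[-60,0,-150],-0.4],
    [[0,0,0],[-80,0,-200],-0.4],
    [[0,0,0],[-80,0,-250],-0.4],
    [[0,0,0],[-80,0,-250],-0.4],
    [[0,0,0],[-80,0,-250],-0.4],
    [[0,0,0],[-80,0,-250],-0.4]
  ]
}}

```text
time: 19.9
position: [0.4133, -0.2628, 0.1803]
ee_rot: [-0.707, -0.01, 0.011, 0.707]
wrist_force: [-0.7, 1.1, 0.1]
width: 0.0256
```

```bash
python3 plan.py .5425 -.01 .0605 .03;  python3 snap.py 19 "[.58,-.01,.06]" 35
```

```text
t 19.9 turn [-0.0005, 0.0001, -0.0004] shift [136.83, 119.85, 248.76] wf [-0.7  1.1  0.1] w 0.0256
scene crop origin 245 112 scale 5.685714285714286
top crop origin 185 97 scale 5.685714285714286
```

View pics/s19.png

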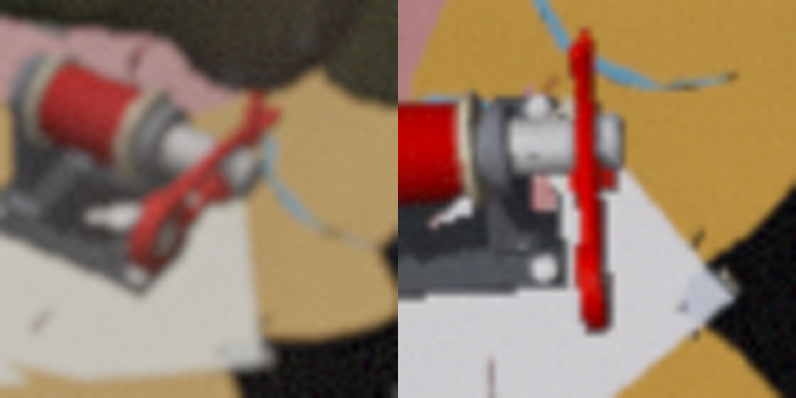

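The clip goes through the axle at top-view crop (585,150), with its flange against the axle at (595,180) and its bow on top. I'll check the numbers.

Run:
```python
from fit import *
for n in('scene','top'):
    p,d=load(n,19);W=cloud(n,d);P=W.reshape(-1,3);C=p.reshape(-1,3).astype(int)
    m=(abs(P[:,0]-.585)<.09)&(abs(P[:,1]+.008)<.022)&(C[:,0]>80)&(C[:,0]>2*C[:,1])&(C[:,2]<80)&(P[:,2]>.025)
    L=local(P[m],(.6012,-.0078,.03))*1e3
    print(n,len(L),'x',np.percentile(L[:,0],[0,1,99,100]).round(1))
    for a in range(-80,56,8):
        k=(L[:,0]>=a)&(L[:,0]<a+8)
        if k.any(): print(a,k.sum(),'y',np.percentile(L[k,1],[5,50,95]).round(1),'z',np.percentile(L[k,2],[3,50,97]).round(1))
    # other things vs start
    p0,d0=load(n,0)
    for nm,(x,y,r) in dict(wax=(.412,.105,.05),folder=(.358,-.13,.09),rack=(.51,-.34,.1)).items():
        W0=cloud(n,d0).reshape(-1,3);k=np.hypot(W0[:,0]-x,W0[:,1]-y)<r
        k=k.reshape(d.shape);df=np.abs(p.astype(int)-p0.astype(int)).max(2)[k];print(nm,'changed frac',(df>40).mean().round(3))
```

```text
scene 120 x [-74.5 -73.3  32.3  33.6]
-80 6 y [-7.9 -3.9  0.4] z [69.9 72.5 81.3]
-72 20 y [-6.4 -2.8  1.7] z [68.9 79.6 84.9]
-64 10 y [-6.  -3.7  0. ] z [82.4 84.7 86.9]
-56 9 y [-7.3 -5.4  0. ] z [81.9 84.9 87.3]
-48 7 y [-7.6 -5.1 -0.5] z [72.4 80.4 83.9]
-40 8 y [-6.6 -5.4 -0.7] z [67.6 81.3 83.9]
-32 6 y [-6.5 -5.2 -0.3] z [77.2 79.9 82.6]
-24 13 y [-6.7 -4.3 -0. ] z [61.3 79.4 83.2]
-16 8 y [-6.2 -2.9 10.5] z [56.7 62.6 81.1]
-8 6 y [-3.9 -1.3  2.2] z [58.9 69.4 79.7]
0 3 y [-4.5 -3.4 -1.8] z [74.6 75.2 76.9]
8 9 y [-6.6 -4.7 -2. ] z [73.7 75.6 81.7]
16 11 y [-7.3 -4.5 -1.2] z [75.7 83.6 87.5]
24 2 y [-1.4 -1.1 -0.8] z [66.6 67.7 68.8]
32 2 y [-2.6 -2.4 -2.1] z [65.2 66.3 67.4]
wax changed frac 0.0
folder changed frac 0.0
rack changed frac 0.025
top 226 x [-73.7 -72.4  38.3  41.7]
-80 5 y [-2.9  0.6  2.2] z [73.8 76.6 78.2]
-72 20 y [-3.6 -0.3  4.1] z [74.9 81.4 85.3]
-64 20 y [-3.2  0.5  4.8] z [83.2 86.3 88.3]
-56 17 y [-3.6  0.3  4.6] z [82.6 86.1 87.4]
-48 14 y [-3.4 -0.4  3.1] z [80.2 82.9 84.5]
-40 13 y [-3.   0.2  2.7] z [77.8 81.4 84.3]
-32 18 y [-1.7  0.2  4.8] z [62.2 81.3 84.6]
-24 19 y [-3.8 -0.3  5.1] z [62.3 79.9 84.1]
-16 25 y [-5.4 -0.1  7.8] z [61.5 78.8 82.9]
-8 13 y [-2.3 -0.4  3.7] z [78.3 80.1 82.2]
0 14 y [-2.4  0.6  3.9] z [75.  77.7 80.3]
8 15 y [-2.6  1.4  4.1] z [74.2 76.8 79.7]
16 19 y [-2.2  0.6  3.6] z [80.4 84.2 88.9]
24 6 y [-2.1  1.6  3.6] z [85.  86.5 89.1]
32 7 y [-1.4 -0.1  3.6] z [65.6 67.8 70. ]
40 1 y [2. 2. 2.] z [66.7 66.7 66.7]
wax changed frac 0.0
folder changed frac 0.6
rack changed frac 0.622
```

```bash
python3 -c "
from workcell import *
print(finish_job())"
```

```text
the job is handed in; nothing more can be done
None
```

The red R-clip is locked through the axle, and I handed the job in at about 20 s of the 58 s allowed.

**What I did:** I pinched the clip at its leg and bow, lifted it out of the rack and stood it on the grey rest, then let go. I took it again by the round grip and pushed its leg through the cross hole. The along-leg force reversed as the bow sprang over the axle. It then rose to 17 N with no further advance once the shoulder met the axle. I released the clip and moved the arm well clear.

**Last checks:**
- **On the rest:** both cameras showed the clip upright and centred in the cheeks. The grip top was about 70 mm high, which is fully seated.
- **On the axle:** the back end is about 74 mm behind the hole and the tip about 40 mm past it, so the hole lies about 28 mm ahead of the clip's origin. Sideways it is within about 1 mm of the hole line in the top view. The back droops about 0.1 rad, and the bow looks relaxed.
- **Other things:** the scene view shows the wax block and bone folder unchanged. About 2.5% of the pixels around the rack changed, which I put down to the red clip being gone. I did not measure the blue and black clips separately.

**What disagreed:** the two cameras differed by 3 to 4 mm in y at the rest and the axle, and about 6 mm at the rack. I checked the scene camera's offset against the fingertips. For the hole I balanced both cameras, giving y ≈ -7.8 mm. The leg went in without side force. In the final top view the arm covered the rack and folder, so only the scene view could check those.

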